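Brush out and reload a spring magazine of clutch discs

TASK

Get the clutch-disc magazine ready for use: swing its red cover fully aside, take the brush from its stand, push it down the well until the spring follower is at the bottom and draw it right out of the well again, twice over, and put the brush back upright in its stand. Then press every green disc that lies on the bench flat down against the follower, past the two orange catches so that they snap back over it and hold it, and swing the cover fully shut over the loaded discs. Leave the tape roll, the white gear and the ribbon roll where they lie.

Things in the scene. Friction and masses are not known exactly. Their poses are not given: they have to be found in the camera images.
- magazine: Disc magazine, fixed to the bench. Origin on the bench on the axis of the well, z up. A blue base plate 12 mm thick (x -57 to +93, y -42 to +42 mm) carries the well, 53 mm across, formed by four upright 8 mm steel rods at x = +-24, y = +-19 mm; aluminium bridges at the x sides (25 to 45 mm from the axis, up to z = 89 mm); the cover's pivot post at x = +66 mm, y = 0
- mouth (a point): centre of the well's mouth, on its axis level with the round tops of the rods, 96 mm above the bench. The well is open 40 mm wide between the rods on the magazine's +y and -y sides, so fingers that hold a disc across y can go down there. A disc laid in the mouth rests on the slopes of the catches, its underside at z = 87 mm
- well (a point): point on the well's axis 80 mm above the bench, level with the flat undersides of the two orange sprung catches (14 mm wide, on the +x and -x sides, 21 mm from the axis, tops sloping up and outward to z = 91 mm, moving out with 1 to 2 N each). They snap back over a disc once its top is below this point; the centre of a held disc is 5 mm or more below it
- follower (a joint): the brass spring follower plate (48 mm across) in the well: 0 = up, its top at z = 79 mm; 0.047 m = at the bottom, its top at z = 32 mm. Its spring pushes up with 1.8 N at the top and 6 N at the bottom. The first held disc lowers it by 9 mm, each further one by 10 mm
- cover (a joint): the red swivel cover, a 4 mm plate with a 56 mm round end, underside at z = 98 mm, turning level about the pivot post: 0 = shut, pointing to the magazine's -x; it grows, to 2.2 rad, as it swings clockwise seen from above, by way of the magazine's +y side; clear of the well from 1.4 rad. It stays where it is left. A disc that is not under the catches blocks it
- cover_knob (a point): middle of the black round knob on the cover, 14 mm across, standing up from z = 102 to 127 mm above the bench (this point at z = 116 mm), 66 mm from the pivot axis; over the well's axis when the cover is shut
- stand: grey brush stand 68 x 68 x 60 mm, fixed; origin under its centre on the bench. In its top is a round hole 38 mm wide in the middle, with its floor at z = 10 mm
- brush: brush, 170 mm long, 70 g, standing upright in its stand, head down. Origin at the centre of the flat underside of its head, z towards the handle's end. Head 28 mm across and 50 mm long, a thin stem, then a round wooden handle 18 mm across from z = 95 to 170 mm
- disc_1: green clutch disc with a steel centre, 50 mm across, 10 mm thick, 30 g, alike on both faces, lying flat on the bench; origin at its centre (5 mm up), z along its axis. May be absent
- disc_2: green clutch disc with a steel centre, 50 mm across, 10 mm thick, 30 g, alike on both faces, lying flat on the bench; origin at its centre (5 mm up), z along its axis. May be absent
- disc_3: green clutch disc with a steel centre, 50 mm across, 10 mm thick, 30 g, alike on both faces, lying flat on the bench; origin at its centre (5 mm up), z along its axis. May be absent
- disc_4: green clutch disc with a steel centre, 50 mm across, 10 mm thick, 30 g, alike on both faces, lying flat on the bench; origin at its centre (5 mm up), z along its axis. May be absent
- tape_roll: yellow tape roll, 92 mm across, 22 mm high, lying flat; origin under its centre; bystander
- spare_gear: white plastic gear, 44 mm across, 15 mm high, lying flat; origin under its centre; bystander
- ribbon_roll: grey ribbon roll 40 x 160 x 40 mm, long along y; origin under its centre; bystander
There are look-alikes about, which are no part of the job. What is shaped like the disc_2 but black or blue is not meant. What is shaped like the disc_4 but yellow is not meant.

How it is judged:
By the outcome, as a careful person would: the job done as asked, in the order asked, and still so for the second after the job is handed in, with the robot touching nothing.
Of disc_1, disc_2, disc_3, disc_4 only 2 to 4 are there at a start; the rules pass over those that are not, and their reading is None.
At some moment in a run one of disc_1, disc_2, disc_3, disc_4 may be knocked a few centimetres aside while the robot is not near it.
Once in a run the grip may slacken for a moment while it holds something.
It also fails if it takes over 210 s, if anything falls off the work surface, if the arm or the gripper's body presses on something with over 40 N, if the wrist force passes 120 N, or if a joint passes its speed limit or range.

ROBOT

A 7-joint arm with a two-finger parallel gripper is mounted at the origin on the work surface; the furniture and walls round the work are solid. World frame = base frame: x ahead of the robot, y to its left, z up, the work surface at z = 0. Lengths are in mm, angles in rad, forces in N, time in s.
With the tool pointing down it reaches from about 425 to 925 mm from the base axis. Payload 6.8 kg.
Tool frame: the origin (TCP) lies at the very end of the fingers, on their centre line; the grasp point (between the pads) lies 19 mm behind it; z points along the fingers, y is the line along which they close (so a half turn about z gives the same grasp; the last joint's range is limited). The gripper opens to 88 mm and grips with 3 to 60 N. Pads are 20 mm wide; open, the fingers measure 115 mm over their backs; the gripper's body (75 mm by 178 mm) begins 61 mm behind the grasp point.
Start: joints at [-1.228, 0.477, 0.022, 1.555, -0.011, 1.109, -0.083], TCP at [294.087, 607.586, 222.664] pointing down, gripper open.
Joint ranges: [-2.96, 2.96], [-0.34, 2.1], [-1.41, 1.46], [0.24, 2.44], [-1.37, 4.51], [0.17, 1.92], [-2.96, 2.96]. Speed limits (rad/s): [2.39, 2.39, 3.14, 3.14, 3.14, 3.14, 3.14].

INTERFACE

Orientations are given as a rotation vector (axis times angle).
In Python, from workcell import monitor, vision, hand_in, search_frame, regions_of gives the robot as it stands.
- The arm moves only by the tool drive_tool, never from a script. Its argument "series" is a list of rows, each an object with "xyz": the shift along the tool's x, y, z in mm, a list of three; "spin": the turn about the tool's z in degrees. In form: [{"xyz": [tx, ty, tz], "spin": spin}, ...]. A call has 1 to 5 rows; each row shifts and turns the commanded pose from where the row before left it, along the tool's axes as they then stand; what a row does not reach is not made up. A row lasts 1/8 s, in which the tool goes at most 62.5 mm and 10.7 degrees, less where a joint would pass 70% of its speed; a pose out of reach is approached as far as the arm can. A call with a gripper value outside its range is refused whole. "jaw" is the closure in counts, from 0 (fully open) to 255 (shut), set as the call begins (left out, the last holds). The fingers move at their own pace and stop on an object; "newtons" is the grip in N (left out, the last holds). Time passes only in rows, so rows that do not move let the fingers close. It gives the time, the measured TCP pose, the force, the opening and the grip force at its end, in the units of the state.
- monitor.sense(): the state, without advancing time (a new reading comes with each control period).
- vision.get_image(name): name is "scene" or "top" or "wrist"; returns (picture, depth): 400x640x3 uint8, blue, green, red; 400x640 float32, mm along the optical axis (not along the pixel's ray), 0 where there is no reading.
- vision.camera_params(name): a dict with "fov_y" (degrees; the focal length in pixels is half the picture's height over the tangent of half this angle, whatever the lens; pixels are square), "cx", "cy" (the principal point, pixels), "D" ([k1, k2, p1, p2, k3] as OpenCV has them; the pictures are not rectified), "extrinsics" (4x4, takes a point from camera to world coordinates); the wrist camera has in their place "tool_from_camera" (4x4, takes a point from camera to tool coordinates, whose origin is the TCP and whose axes are the flange's). Camera axes: x right, y down, z forward; pixel columns grow to the right and rows downward; lengths in mm; the calibration is good to about 2 mm. A picture is of the moment at which its call begins: read the wrist's pose just before it. camera_params takes no time and is no camera call.
- hand_in(): hands the job in; it is judged then, once.
Trained networks look in the newest picture that a camera, given by its name, has taken for a name from the list of things; names that differ only in an ending like _2 or _b are one class to them, and where a whole thing is asked for, a point or a joint stands for the part that bears it (a point fixed in the world has none). Each returns a list of dicts, best first, with "conf" (0 to 1); they miss things now and then, are a little off and sometimes report something else, mostly with a low value. They report only what shows in the picture. A call takes as long as a camera call. They do not tell look-alikes from the thing itself.
- search_frame(camera, thing): "box" ([left, top, width, height] in pixels, round what is visible of it).
- regions_of(camera, thing): "pixels" (400x640 bool, what is visible of it) and "box" ([left, top, width, height] in pixels, round what is visible of it).
The state is a dict: "clock": time; "joint_positions": joint angles; "qd": joint speeds; "joint_efforts": joint torques, N m; "eef_pos": TCP position; "ee_rot": TCP orientation; "contact_force": force on the tool from outside, world axes, zero at the start; "ft_torque": the same for the moment, N m; "gripper_width": finger opening in mm; "finger_force": force on a finger pad.
Only numpy, scipy, OpenCV 4.12 (cv2) and the standard library are available. Lean on these libraries where they do the work, as an engineer would, in place of code of your own. Each camera call takes 0.05 s, during which the arm holds its last target. There are 200 camera calls.

## Working session

There is one attempt and no reset: what is moved stays moved. The work goes in short steps, Python scripts to look and compute and a tool call to move; the robot and the scene stay as the last step left them, time stands still between calls to the robot, and variables do not carry over. Pictures are saved under pics/ and viewed, at most 14 in all, crops included, and the job is handed in when it is done.

Besides the shell and the picture viewer there is one more tool, called after "Emit:" as a command line: name --argument value ..., lists and objects as JSON in quotes. drive_tool: Moves the arm, as the interface text tells. Its arguments: {"type":"object","properties":{"series":{"type":"array","items":{"type":"object","properties":{"xyz":{"type":"array","items":{"type":"number"}},"spin":{"type":"number"}}}},"jaw":{"type":"number"},"newtons":{"type":"number"}},"required":["series"]}

```bash
ls; mkdir -p pics; cat > h.py <<'E'
import numpy as np, cv2
from scipy.spatial.transform import Rotation as R
from workcell import monitor, vision, hand_in, search_frame, regions_of
def K(p):
    f=200/np.tan(np.radians(p['fov_y'])/2); return np.array([[f,0,p['cx']],[0,f,p['cy']],[0,0,1.]])
def T_of(name):
    p=vision.camera_params(name)
    if 'extrinsics' in p: return p,np.array(p['extrinsics'])
    s=monitor.sense(); T=np.eye(4); T[:3,:3]=R.from_rotvec(s['ee_rot']).as_matrix(); T[:3,3]=s['eef_pos']
    return p,T@np.array(p['tool_from_camera'])
def grab(name):
    p,T=T_of(name); im,d=vision.get_image(name); return im,d,p,T
def ray(p,T,uv):
    n=cv2.undistortPoints(np.array(uv,float).reshape(-1,1,2),K(p),np.array(p['D'],float)).reshape(-1,2)
    d=np.c_[n,np.ones(len(n))]; return T[:3,3],d@T[:3,:3].T
def at_z(p,T,uv,z):
    o,d=ray(p,T,uv); return o+d*((z-o[2])/d[:,2])[:,None]
def cloud(d,p,T,mask):
    v,u=np.nonzero(mask&(d>0)); o,r=ray(p,T,np.c_[u,v]); return o+r*d[v,u][:,None]
def proj(p,T,X):
    Ti=np.linalg.inv(T); rv,_=cv2.Rodrigues(Ti[:3,:3])
    return cv2.projectPoints(np.array(X,float).reshape(-1,1,3),rv,Ti[:3,3],K(p),np.array(p['D'],float))[0].reshape(-1,2)
def st():
    s=monitor.sense(); print(round(s['clock'],2),np.round(s['eef_pos'],1),np.round(s['ee_rot'],3),'F',np.round(s['contact_force'],1),'w',round(s['gripper_width'],1),'f',s['finger_force'],'q',np.round(s['joint_positions'],2)); return s
E
python3 - <<'E'
from h import *
s=st()
print(R.from_rotvec(s['ee_rot']).as_matrix().round(3))
for n in ['top','scene','wrist']:
    im,d,p,T=grab(n); cv2.imwrite(f'pics/{n}0.png',im); print(n,T.round(2).tolist(),p['fov_y'],p['D'])
print(np.array(vision.camera_params('wrist')['tool_from_camera']).round(2).tolist())
E
```

```text
pics
0.0 [293.8 607.  221.7] [-7.020e-01 -3.062e+00  3.000e-03] F [ 0.4 -0.3  0.5] w 88.0 f 0.0 q [-1.23  0.48  0.02  1.56 -0.01  1.11 -0.08]
[[-0.9    0.436 -0.001]
 [ 0.436  0.9   -0.002]
 [-0.    -0.002 -1.   ]]
top [[-0.01, -0.99, 0.13, 450.26], [-1.0, 0.01, -0.01, 26.99], [0.01, -0.13, -0.99, 1053.67], [0.0, 0.0, 0.0, 1.0]] 56.631167064084444 [-0.07634051  0.          0.          0.          0.        ]
scene [[0.5, -0.46, 0.74, -582.73], [-0.87, -0.29, 0.41, -588.4], [0.02, -0.84, -0.54, 915.33], [0.0, 0.0, 0.0, 1.0]] 45.61379985386994 [0.04631908 0.         0.         0.         0.        ]
wrist [[0.44, 0.87, 0.23, 231.75], [0.9, -0.42, -0.11, 638.05], [-0.0, 0.26, -0.97, 383.14], [0.0, 0.0, 0.0, 1.0]] 63.86407682737209 [0.01009187 0.         0.         0.         0.        ]
[[0.0, -0.97, -0.26, 69.38], [1.0, -0.0, 0.0, 0.55], [-0.0, -0.26, 0.97, -161.36], [0.0, 0.0, 0.0, 1.0]]
```

View pics/top0.png

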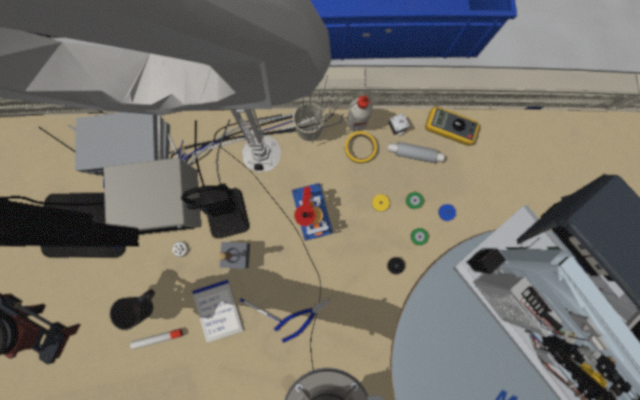

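View pics/scene0.png

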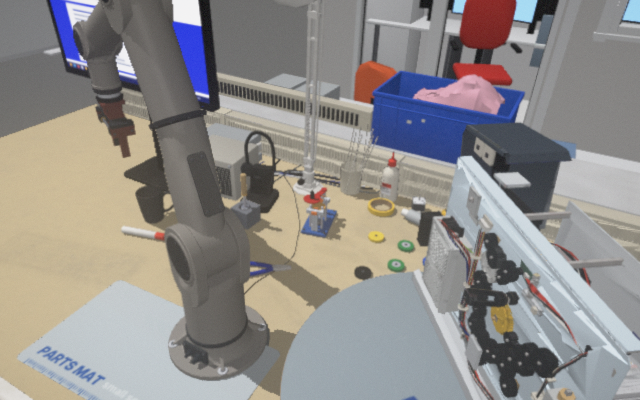

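```bash
python3 - <<'E'
from h import *
for n in ['top','scene']:
    im,d,p,T=grab(n)
    for t in ['magazine','cover_knob','stand','brush','disc_1','tape_roll','spare_gear','ribbon_roll']:
        for r in regions_of(n,t):
            m=r['pixels']
            if m.sum()<5: continue
            c=cloud(d,p,T,m); v,u=np.nonzero(m)
            print(n,t,round(r['conf'],2),np.round(r['box']),'bgr',np.median(im[m],0),'med',np.median(c,0).round(0),'lo',np.percentile(c,3,axis=0).round(0),'hi',np.percentile(c,97,axis=0).round(0))
E
```

```text
top magazine 0.92 [295. 183.  40.  57.] bgr [ 90.  77. 115.] med [544.  36.  80.] lo [482. -10.   8.] hi [621.  82. 106.]
top stand 0.76 [223. 244.  27.  26.] bgr [110.  106.  105.5] med [435. 233.  59.] lo [401. 212.  12.] hi [464. 275.  63.]
top stand 0.63 [404. 192.  21.  18.] bgr [ 83. 120.  87.] med [ 581. -255.   10.] lo [ 560. -278.    1.] hi [ 603. -234.   13.]
top brush 0.61 [219. 252.  22.   9.] bgr [88.5 88.  89.5] med [432. 241.  79.] lo [421. 234.  38.] hi [445. 252. 181.]
top disc_1 0.76 [407. 191.  17.  20.] bgr [ 82.5 120.   84.5] med [ 581. -256.   10.] lo [ 559. -276.    6.] hi [ 601. -235.   13.]
top disc_1 0.58 [390. 258.  14.  16.] bgr [35. 35. 35.] med [ 396. -198.   10.] lo [ 376. -218.    5.] hi [ 418. -176.   13.]
top disc_1 0.5 [366. 191.  22.  21.] bgr [ 57. 169. 196.] med [ 576. -160.   10.] lo [ 553. -182.    5.] hi [ 596. -139.   14.]
top disc_1 0.47 [409. 225.  20.  20.] bgr [ 86. 122.  83.] med [ 476. -264.   10.] lo [ 456. -285.    6.] hi [ 498. -244.   13.]
top tape_roll 0.65 [341. 131.  36.  31.] bgr [ 62. 134. 160.] med [ 739. -109.   18.] lo [ 694
[... 1247 characters left out ...]
 [ 554. -279.   -1.] hi [ 599. -239.   10.]
scene disc_1 0.53 [387. 256.  17.  16.] bgr [104. 147. 103.] med [ 471. -267.    6.] lo [ 450. -289.   -5.] hi [ 499. -244.   10.]
scene disc_1 0.53 [354. 263.  14.  17.] bgr [67. 73. 76.] med [ 391. -200.    6.] lo [ 372. -220.   -0.] hi [ 415. -180.    9.]
scene disc_1 0.53 [371. 233.  15.  10.] bgr [ 94. 199. 222.] med [ 570. -159.    8.] lo [ 551. -181.   -0.] hi [ 596. -138.   12.]
scene tape_roll 0.51 [371. 200.  19.  16.] bgr [ 89. 143. 166.] med [ 723. -106.   13.] lo [ 692. -147.    0.] hi [777. -66.  20.]
scene ribbon_roll 0.75 [407. 208.  17.  19.] bgr [180. 180. 179.] med [ 710. -231.   29.] lo [ 700. -254.   10.] hi [ 727. -199.   39.]
```

```bash
cat >> h.py <<'E'
def plan(x,y,z,yaw=None,q=False):
    """tool-frame total shift from the current commanded(measured) pose to world target; yaw = angle of tool x deg"""
    s=monitor.sense(); M=R.from_rotvec(s['ee_rot']).as_matrix()
    d=M.T@(np.array([x,y,z])-s['eef_pos']); cy=np.degrees(np.arctan2(M[1,0],M[0,0]))
    sp=None if yaw is None else -((yaw-cy+180)%360-180)
    print('yaw now',cy.round(1),'shift',d.round(1),'spin',sp if sp is None else round(sp,1))
E
python3 - <<'E'
from h import *
im,d,p,T=grab('top')
c=cloud(d,p,T,np.ones((400,640),bool))
H={}
g=60
for xx in range(300,960,g):
    row=[]
    for yy in range(660,-480,-g):
        m=(abs(c[:,0]-xx)<g/2)&(abs(c[:,1]-yy)<g/2)
        row.append('%4d'%np.percentile(c[m,2],99) if m.sum()>3 else '   -')
    print(xx,' '.join(row))
im,d,p,T=grab('scene')
c=cloud(d,p,T,np.ones((400,640),bool))
print('scene')
for xx in range(300,960,g):
    row=[]
    for yy in range(660,-480,-g):
        m=(abs(c[:,0]-xx)<g/2)&(abs(c[:,1]-yy)<g/2)
        row.append('%4d'%np.percentile(c[m,2],99) if m.sum()>3 else '   -')
    print(xx,' '.join(row))
plan(450,45,330,180)
E
```

```text
300  345  431  435  108    3   13   14   12   11    3   15   16    4    4   46   48   49   50  399
360  346  395    4   92    4   12   13   10    3    4    3    6    4    3   11   48   49  290  430
420   16   15    5    4   15    4   62  180    3    4    6    5    3    3   12   11   48  258  489
480  373  374  373  373  372  678   60   63    3    3  100   91    4    3    3   13   13  479  485
540  342   16  154  154  154  190  251  123  927  937  925  879    4   10   13   11   12   13  481
600   94    -  154  154  154  154  796  778  731  767  886  878    4   11   13   13   11    4    4
660  120  120  153  154  154  153  784  774  732    7    3    4    4    3    3    3    4    3    3
720  120  120  120  120  116   16   14   12  405  408    4    3   22   22   35   41   42   32   32
780  120  120  120  120   35   26   28   20   20   20  211  225  220  156   43   50   37   45   45
840   15    -  119   85    3   27   30   29   19   27  157  225  153  182  131  131  131  132  131
900    -    -    -    -    -    -    -    -    -    -    7  133  133  132  132  133  133  133  133
scene
300  
[... 437 characters left out ...]
 3    4  125   94    2    9   11    9    6    9  478
600    -    -  152  153  153  152  259  659  667  674  108   88    2   10   11    9    8    -    -
660    -    -  152  152  153  151    5    7  644  659    5    3    2   16    2    1   -3    -    -
720  119  120  118  120   35   14   14   11  598  654   60    3   21   21   35   40    -    -    -
780  119  120  120  119   36   25   29   19   19   19  230  223  223  154   41   56   34    -    -
840  131  132  131  132  130  130  130  131  130  130  231  232  155  177  129  129  129    -    -
900  131  132  131  133  133  132  132  132  132  131  134  255  131  131  130  131  130    -    -
yaw now 154.2 shift [-385.5 -438.4 -107.4] spin -25.8
```

Emit:
drive_tool --series '[{"xyz": [-38.6, -43.8, -7]}, {"xyz": [-38.6, -43.8, -7]}, {"xyz": [-38.6, -43.8, -7]}, {"xyz": [-38.6, -43.8, -7]}, {"xyz": [-38.6, -43.8, -7]}]' --jaw 0

```text
schema error: expected keys xyz, spin
```

Emit:
drive_tool --series '[{"xyz": [-38.6, -43.8, -7]}, {"xyz": [-38.6, -43.8, -7]}, {"xyz": [-38.6, -43.8, -7]}, {"xyz": [-38.6, -43.8, -7]}, {"xyz": [-38.6, -43.8, -7]}]'

```text
schema error: expected keys xyz, spin
```

Emit:
drive_tool --series '[{"xyz": [0, 0, 0], "spin": -10}, {"xyz": [0, 0, 0], "spin": -10}, {"xyz": [0, 0, 0], "spin": -6}, {"xyz": [0, 0, 0]}, {"xyz": [0, 0, 0]}]'

```text
schema error: expected keys xyz, spin
```

```bash
python3 - <<'E'
from h import *
st()
im,d,p,T=grab('wrist'); cv2.imwrite('pics/w1.png',im)
np.savez('w1.npz',im=im,d=d,T=T)
for t in ['magazine','cover_knob','brush','stand']:
    for r in regions_of('wrist',t):
        c=cloud(d,p,T,r['pixels']); print(t,round(r['conf'],2),np.round(r['box']),np.median(c,0).round(0),np.percentile(c,2,axis=0).round(0),np.percentile(c,98,axis=0).round(0))
hsv=cv2.cvtColor(im,cv2.COLOR_BGR2HSV)
def show(n,m):
    c=cloud(d,p,T,m)
    if len(c)>10: print(n,len(c),c.mean(0).round(1),np.percentile(c,2,axis=0).round(0),np.percentile(c,98,axis=0).round(0))
    return c
red=((hsv[...,0]<6)|(hsv[...,0]>174))&(hsv[...,1]>150)&(hsv[...,2]>60)
show('red',red)
P=cloud(d,p,T,np.ones((400,640),bool))
# base plate top
b=(hsv[...,0]>100)&(hsv[...,0]<125)&(hsv[...,1]>120)
c=show('blue',b); c=c[(abs(c[:,2]-12)<5)]
if len(c)>50:
    r=cv2.minAreaRect(c[:,:2].astype(np.float32)); print('base rect',r,cv2.boxPoints(r).round(1).tolist())
E
```

```text
1.15 [294.1 607.6 222.7] [-0.702 -3.062  0.   ] F [-0.2  0.4 -0.2] w 87.6 f 0.0 q [-1.23  0.48  0.02  1.56 -0.01  1.11 -0.08]
red 388 [220.9 414.2  21.2] [209. 400.  15.] [231. 427.  23.]
blue 1833 [295.4 601.7 282.4] [238. 361.   9.] [501. 681. 338.]
base rect ((472.8696594238281, 553.009521484375), (464.6259460449219, 201.77133178710938), 76.89191436767578) [[321.8999938964844, 349.6000061035156], [518.4000244140625, 303.8999938964844], [623.7999877929688, 756.4000244140625], [427.29998779296875, 802.0999755859375]]
```

View pics/w1.png

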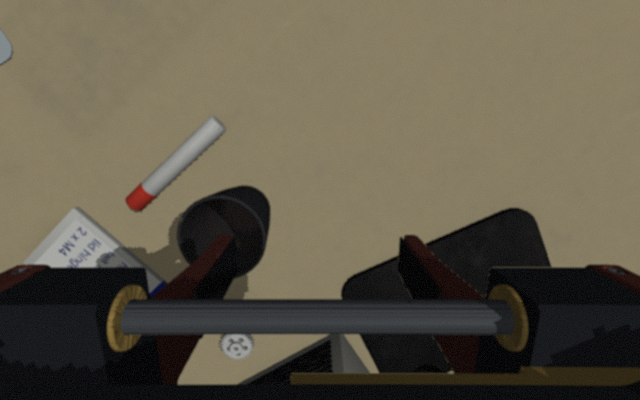

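Emit:
drive_tool --series '[{"xyz": [-38.6, -43.8, -7], "spin": 0}, {"xyz": [-38.6, -43.8, -7], "spin": 0}, {"xyz": [-38.6, -43.8, -7], "spin": 0}, {"xyz": [-38.6, -43.8, -7], "spin": 0}, {"xyz": [-38.6, -43.8, -7], "spin": 0}]' --jaw 0

```text
clock: 2.02
eef_pos: [372.9, 324.5, 258.1]
ee_rot: [0.702, 3.062, 0.001]
contact_force: [0.2, -0.5, -0.0]
gripper_width: 87.7
finger_force: 0.0
```

Emit:
drive_tool --series '[{"xyz": [-38.6, -43.8, -7], "spin": 0}, {"xyz": [-38.6, -43.8, -7], "spin": 0}, {"xyz": [-38.6, -43.8, -7], "spin": 0}, {"xyz": [-38.6, -43.8, -7], "spin": 0}, {"xyz": [-38.6, -43.8, -7], "spin": 0}]'

```text
clock: 2.65
eef_pos: [451.0, 43.3, 293.3]
ee_rot: [0.702, 3.061, 0.002]
contact_force: [0.6, 0.7, -0.7]
gripper_width: 87.6
finger_force: 0.0
```

Emit:
drive_tool --series '[{"xyz": [0, 0, 0], "spin": -10}, {"xyz": [0, 0, 0], "spin": -10}, {"xyz": [0, 0, 0], "spin": -6}, {"xyz": [-40, 0, 0], "spin": 0}, {"xyz": [-20, 0, 0], "spin": 0}]'

```text
clock: 3.28
eef_pos: [512.1, 45.4, 292.9]
ee_rot: [-0.005, 3.141, 0.0]
contact_force: [0.2, 0.4, 0.4]
gripper_width: 88.0
finger_force: 0.0
```

```bash
cat > look.py <<'E'
from h import *
st()
im,d,p,T=grab('wrist'); cv2.imwrite('pics/w2.png',im)
for t in ['magazine','cover_knob','brush','stand']:
    for r in regions_of('wrist',t):
        c=cloud(d,p,T,r['pixels']); print(t,round(r['conf'],2),np.round(r['box']),np.median(c,0).round(0),np.percentile(c,2,axis=0).round(0),np.percentile(c,98,axis=0).round(0))
hsv=cv2.cvtColor(im,cv2.COLOR_BGR2HSV)
def show(n,m):
    c=cloud(d,p,T,m)
    if len(c)>10: print(n,len(c),c.mean(0).round(1),np.percentile(c,2,axis=0).round(0),np.percentile(c,98,axis=0).round(0))
    return c
red=((hsv[...,0]<6)|(hsv[...,0]>174))&(hsv[...,1]>150)&(hsv[...,2]>60)
show('red',red)
b=(hsv[...,0]>100)&(hsv[...,0]<125)&(hsv[...,1]>120)
c=show('blue',b); c=c[(abs(c[:,2]-12)<5)]
if len(c)>50:
    r=cv2.minAreaRect(c[:,:2].astype(np.float32)); print('base rect',r,cv2.boxPoints(r).round(1).tolist())
E
python3 look.py
```

```text
3.27 [512.1  45.4 292.9] [-0.005  3.141  0.   ] F [0.2 0.4 0.4] w 88.0 f 0.0 q [-0.56  0.14  0.4   1.87 -0.06  1.14  1.43]
magazine 0.57 [269. 141.  80. 126.] [533.  39.  87.] [482. -11.   5.] [625.  83. 122.]
cover_knob 0.64 [303. 177.  46.  90.] [541.  52. 102.] [511.  30. 100.] [606.  77. 126.]
brush 0.66 [472.  98. 100.  29.] [434. 240. 136.] [423. 233.  48.] [446. 253. 180.]
stand 0.66 [438.  80.  85.  60.] [431. 227.  59.] [401. 210.   5.] [467. 278.  61.]
stand 0.41 [300. 179.  51.  88.] [541.  51. 102.] [511.  30.  99.] [606.  78. 126.]
red 2234 [557.2  45.7 100.9] [ 511. -104.   71.] [789.  77. 107.]
blue 5466 [503.9  26.5 128.4] [ 332. -367.    7.] [783. 365. 408.]
base rect ((473.576904296875, -17.127777099609375), (609.7405395507812, 563.8489990234375), 67.4412612915039) [[96.30000305175781, -190.5], [617.0, -406.79998779296875], [850.9000244140625, 156.3000030517578], [330.20001220703125, 372.6000061035156]]
```

View pics/w2.png

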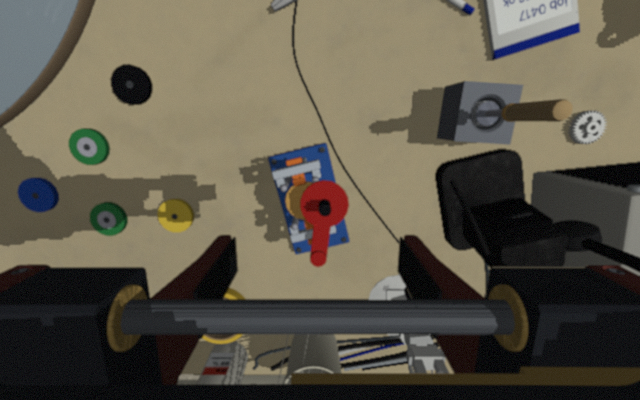

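```bash
cat > mag.py <<'E'
from h import *
import sys
im,d,p,T=grab('wrist'); s=monitor.sense()
hsv=cv2.cvtColor(im,cv2.COLOR_BGR2HSV)
al=np.ones((400,640),bool)
v,u=np.nonzero(al&(d>0)); o,r=ray(p,T,np.c_[u,v]); P=o+r*d[v,u][:,None]; h=hsv[v,u]
reg=(P[:,0]>440)&(P[:,0]<680)&(P[:,1]>-60)&(P[:,1]<130)&(P[:,2]<135)
P=P[reg];h=h[reg]
red=((h[:,0]<6)|(h[:,0]>174))&(h[:,1]>140)
blue=(h[:,0]>100)&(h[:,0]<125)&(h[:,1]>120)&(abs(P[:,2]-12)<6)
b=P[blue]; rc=cv2.minAreaRect(b[:,:2].astype(np.float32)); print('base',rc,'z',np.median(b[:,2]))
kn=P[(P[:,2]>108)]; print('high pts',len(kn),kn.mean(0).round(1),kn.min(0).round(1),kn.max(0).round(1))
kt=P[(P[:,2]>123)]; print('knob top',len(kt), np.median(kt,0).round(1) if len(kt) else '')
rr=P[red&(abs(P[:,2]-102)<5)]; hull=cv2.convexHull(rr[:,:2].astype(np.float32)); 
(c,rad)=cv2.minEnclosingCircle(rr[:,:2].astype(np.float32)); print('cover',len(rr),rr.mean(0).round(1),c,rad)
print('cover rect',cv2.minAreaRect(rr[:,:2].astype(np.float32)))
np.savez('mag.npz',P=P,h=h)
br=(lambda Q:Q[(abs(Q[:,0]-432)<40)&(abs(Q[:,1]-240)<40)])
Q=o+r*d[v,u][:,None]; Q=br(Q); 
for lo,hi in [(100,140),(140,168),(168,190)]:
    k=Q[(Q[:,2]>lo)&(Q[:,2]<hi)]
    if len(k)>3: print('brush',lo,len(k),k.mean(0).round(1),k.min(0).round(1),k.max(0).round(1))
k=Q[(abs(Q[:,2]-60)<4)]
if len(k)>20: print('stand',cv2.minAreaRect(k[:,:2].astype(np.float32)),np.median(k[:,2]))
E
python3 mag.py
```

```text
base ((553.1806030273438, 34.69939422607422), (146.466552734375, 81.06291198730469), 13.999724388122559) z 11.563953989948061
high pts 173 [533.7  53.6 123.6] [528.2  47.4 108. ] [541.3  60.2 127.9]
knob top 131 [534.7  53.8 126.3]
cover 2133 [547.6  51.8 101.9] (558.7755737304688, 50.802894592285156) 50.92179489135742
cover rect ((557.0875244140625, 57.426612854003906), (98.8075180053711, 53.76198196411133), 10.280681610107422)
brush 100 398 [434.6 239.5 122.6] [425.1 235.1 104.3] [442.9 245.7 140. ]
brush 140 398 [434.3 239.2 154.6] [425.6 236.4 140. ] [442.7 245.2 167.9]
brush 168 523 [434.4 243.1 176.9] [425.7 236.2 168.1] [442.5 255.  180.9]
stand ((434.32708740234375, 246.30419921875), (70.3485107421875, 67.706298828125), 86.60916900634766) 59.17021628343002
```

Emit:
drive_tool --series '[{"xyz": [50, 30, 0], "spin": 0}, {"xyz": [0, 50, 0], "spin": 0}, {"xyz": [0, 0, 0], "spin": 0}, {"xyz": [0, 0, 0], "spin": 0}]'

```text
clock: 4.08
eef_pos: [460.1, 124.7, 292.8]
ee_rot: [-0.005, 3.141, -0.0]
contact_force: [-0.4, -0.2, -0.2]
gripper_width: 87.9
finger_force: 0.0
```

```bash
python3 mag.py; python3 -c "
from h import *
st()"
```

```text
base ((553.032958984375, 35.57102966308594), (146.76976013183594, 82.0181655883789), 14.032392501831055) z 11.476886963963409
high pts 187 [533.2  55.  122.5] [528.2  47.8 108.1] [541.8  60.9 128.2]
knob top 120 [534.5  54.4 126.2]
cover 1805 [546.2  53.2 101.8] (555.0775146484375, 50.04993438720703) 47.80595397949219
cover rect ((554.8302001953125, 55.165618896484375), (94.19985961914062, 50.62900924682617), 0.2709145247936249)
brush 100 218 [432.6 239.8 122.7] [426.  237.  105.1] [443.6 249.  139.9]
brush 140 220 [432.4 239.8 154.5] [425.2 237.  140.1] [443.2 248.4 168. ]
brush 168 408 [433.7 244.1 177.3] [425.3 236.8 168. ] [443.4 253.7 180.9]
stand ((434.5036315917969, 246.26177978515625), (68.40888977050781, 69.10131072998047), 86.4284896850586) 59.28121257954348
4.12 [460.3 124.1 292.8] [-3.000e-03  3.141e+00 -0.000e+00] F [-0.5 -0.4 -0.2] w 87.7 f 0.0 q [-0.69  0.07  0.32  1.94 -0.02  1.13  1.21]
```

Emit:
drive_tool --series '[{"xyz": [-37, -35, 0], "spin": 0}, {"xyz": [-37, -35, 13], "spin": 0}, {"xyz": [0, 0, 50], "spin": 0}, {"xyz": [0, 0, 50], "spin": 0}, {"xyz": [0, 0, 0], "spin": 0}]' --jaw 139 --newtons 10

```text
clock: 4.75
eef_pos: [532.0, 53.5, 176.8]
ee_rot: [0.001, -3.134, 0.004]
contact_force: [-0.3, 0.1, -0.6]
gripper_width: 41.8
finger_force: 0.0
```

```bash
python3 - <<'E'
from h import *
st(); plan(534.4,54,107,180)
im,d,p,T=grab('top')
c=cloud(d,p,T,np.ones((400,640),bool))
k=c[(abs(c[:,0]-720)<60)&(abs(c[:,1]-170)<80)&(c[:,2]>60)]
print('lamp',k.min(0).round(),k.max(0).round(),k.mean(0).round())
E
```

```text
4.75 [532.   53.5 176.8] [ 1.000e-03 -3.134e+00  4.000e-03] F [-0.3  0.1 -0.6] w 41.8 f 0.0 q [-0.53  0.31  0.38  1.95 -0.15  0.91  1.5 ]
yaw now -180.0 shift [-2.9  0.7 69.8] spin 0.0
lamp [664. 145.  60.] [742. 202. 418.] [708. 168. 240.]
```

Emit:
drive_tool --series '[{"xyz": [-3, 0.6, 0], "spin": -10}, {"xyz": [0, 0, 0], "spin": -10}, {"xyz": [0, 0, 0], "spin": -10}, {"xyz": [0, 0, 35], "spin": 0}, {"xyz": [0, 0, 34], "spin": 0}]'

```text
clock: 5.42
eef_pos: [540.3, 56.0, 113.3]
ee_rot: [-0.815, 3.028, -0.0]
contact_force: [-0.6, -0.1, -0.2]
gripper_width: 39.8
finger_force: 0.0
```

Emit:
drive_tool --series '[{"xyz": [0, 0, 0], "spin": 0}, {"xyz": [0, 0, 0], "spin": 0}, {"xyz": [0, 0, 0], "spin": 0}]' --jaw 230 --newtons 8

```text
clock: 5.8
eef_pos: [539.2, 56.2, 112.7]
ee_rot: [-0.817, 3.03, -0.0]
contact_force: [-0.6, -0.2, 0.1]
gripper_width: 13.6
finger_force: 8.5
```

```bash
python3 - <<'E'
from h import *
s=st()
M=R.from_rotvec(s['ee_rot']).as_matrix(); pv=np.array([599.6,46.7]); prev=s['eef_pos'][:2]
for th in [30,42,54,66,78,90,102,114,123,128]:
    a=np.radians(194-th); w=pv+66*np.array([np.cos(a),np.sin(a)]); dd=np.r_[w-prev,0]; print(th,w.round(1),(M.T@dd).round(1)); prev=w
E
```

```text
5.8 [539.2  56.2 112.7] [-0.817  3.03  -0.   ] F [-0.6 -0.2  0.1] w 13.6 f 8.532448410987854 q [-0.42  0.4   0.26  1.99 -0.14  0.76  2.01]
30 [536.2  64.9] [-1.8  9.  -0. ]
42 [541.3  77.7] [-10.9   8.5   0. ]
54 [549.   89.1] [-12.4   6.    0. ]
66 [559.   98.7] [-13.4   3.3   0. ]
78 [570.7 106. ] [-13.8   0.4   0. ]
90 [583.6 110.7] [-13.6  -2.4   0. ]
102 [597.3 112.7] [-12.8  -5.2   0. ]
114 [611.1 111.7] [-11.4  -7.7   0. ]
123 [621.1 109.1] [-7.4 -7.3  0. ]
128 [626.4 107. ] [-3.6 -4.5  0. ]
```

Emit:
drive_tool --series '[{"xyz": [-6.9, 8.6, 0], "spin": 0}, {"xyz": [-10.9, 8.5, 0], "spin": 0}, {"xyz": [-12.4, 6, 0], "spin": 0}, {"xyz": [-13.4, 3.3, 0], "spin": 0}, {"xyz": [-13.8, 0.4, 0], "spin": 0}]'

```text
clock: 6.42
eef_pos: [574.8, 108.2, 111.7]
ee_rot: [-0.817, 3.032, -0.001]
contact_force: [0.7, -5.2, 5.2]
gripper_width: 14.2
finger_force: 8.0
```

Emit:
drive_tool --series '[{"xyz": [-13.6, -2.4, 0], "spin": 0}, {"xyz": [-12.8, -5.2, 0], "spin": 0}, {"xyz": [-11.4, -7.7, 0], "spin": 0}, {"xyz": [-7.4, -7.3, 0], "spin": 0}, {"xyz": [-3.6, -4.5, 0], "spin": 0}]'

```text
clock: 7.05
eef_pos: [630.2, 110.7, 110.8]
ee_rot: [-0.818, 3.032, 0.003]
contact_force: [-8.3, 5.9, 7.4]
gripper_width: 13.6
finger_force: 8.0
```

Emit:
drive_tool --series '[{"xyz": [0, 0, 0], "spin": 0}, {"xyz": [0, 0, 0], "spin": 0}]'

```text
clock: 7.3
eef_pos: [630.0, 110.8, 110.9]
ee_rot: [-0.819, 3.031, 0.002]
contact_force: [-0.4, 5.5, 4.2]
gripper_width: 13.9
finger_force: 8.0
```

Emit:
drive_tool --series '[{"xyz": [0, 0, 0], "spin": 0}, {"xyz": [0, 0, 0], "spin": 0}, {"xyz": [0, 0, -30], "spin": 0}, {"xyz": [0, 0, -45], "spin": 0}, {"xyz": [0, 0, -45], "spin": 0}]' --jaw 100

```text
clock: 7.92
eef_pos: [629.2, 108.1, 231.3]
ee_rot: [0.816, -3.032, 0.001]
contact_force: [0.9, 0.2, -0.1]
gripper_width: 53.3
finger_force: 0.0
```

Emit:
drive_tool --series '[{"xyz": [20, 43, 0], "spin": 0}, {"xyz": [20, 43, 0], "spin": 0}, {"xyz": [20, 43, 0], "spin": 0}, {"xyz": [20, 43, 0], "spin": 0}, {"xyz": [22, 43, 0], "spin": 0}]'

```text
clock: 8.55
eef_pos: [432.2, 243.8, 230.4]
ee_rot: [0.816, -3.034, 0.001]
contact_force: [0.9, 1.2, -0.7]
gripper_width: 53.2
finger_force: 0.0
```

Emit:
drive_tool --series '[{"xyz": [0, 0, 0], "spin": 8}, {"xyz": [0, 0, 0], "spin": 8}, {"xyz": [0, 0, 0], "spin": 0}]'

```text
clock: 8.93
eef_pos: [433.3, 243.2, 230.4]
ee_rot: [0.389, -3.117, 0.001]
contact_force: [-0.6, 0.1, -0.5]
gripper_width: 53.1
finger_force: 0.0
```

```bash
python3 - <<'E'
from h import *
st(); plan(434.3,245.4,200,194)
im,d,p,T=grab('top'); cv2.imwrite('pics/top1.png',im[90:290,140:500])
c=cloud(d,p,T,np.ones((400,640),bool)); 
m=(abs(c[:,2]-102)<4)&(abs(c[:,0]-600)<80)&(abs(c[:,1]-70)<90); print(c[m].mean(0).round(1),cv2.minAreaRect(c[m][:,:2].astype(np.float32)))
E
```

```text
8.93 [433.3 243.2 230.4] [ 3.890e-01 -3.117e+00  1.000e-03] F [-0.6  0.1 -0.5] w 53.1 f 0.0 q [-0.83  0.17  0.22  1.98 -0.04  1.    1.23]
yaw now -165.8 shift [-1.5  1.9 30.4] spin 0.2
[618.1  96.2 102.1] ((606.6868896484375, 85.12222290039062), (110.12777709960938, 54.42121887207031), 53.331844329833984)
```

View pics/top1.png

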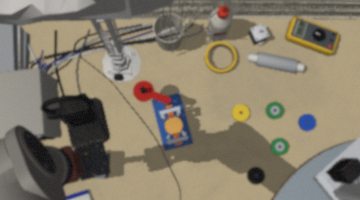

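Emit:
drive_tool --series '[{"xyz": [-1.5, 1.9, 20], "spin": 0}, {"xyz": [0, 0, 30], "spin": 0}, {"xyz": [0, 0, 30], "spin": 0}, {"xyz": [0, 0, 30], "spin": 0}, {"xyz": [0, 0, 0], "spin": 0}]'

```text
clock: 9.6
eef_pos: [433.2, 244.6, 118.9]
ee_rot: [0.389, -3.113, 0.004]
contact_force: [0.3, 0.7, 0.5]
gripper_width: 53.4
finger_force: 0.0
```

Emit:
drive_tool --series '[{"xyz": [0, 0, 0], "spin": 0}, {"xyz": [0, 0, 0], "spin": 0}, {"xyz": [0, 0, 0], "spin": 0}, {"xyz": [0, 0, 0], "spin": 0}]' --jaw 230 --newtons 40

```text
clock: 10.1
eef_pos: [434.6, 246.2, 121.2]
ee_rot: [-0.388, 3.117, 0.001]
contact_force: [-0.7, 0.6, 3.9]
gripper_width: 17.4
finger_force: 40.0
```

Emit:
drive_tool --series '[{"xyz": [0, 0, -20], "spin": 0}, {"xyz": [0, 0, -30], "spin": 0}, {"xyz": [0, 0, -30], "spin": 0}, {"xyz": [0, 0, -30], "spin": 0}, {"xyz": [0, 0, 0], "spin": 0}]'

```text
clock: 10.72
eef_pos: [435.5, 246.7, 232.7]
ee_rot: [-0.387, 3.114, 0.004]
contact_force: [0.5, -0.4, -0.7]
gripper_width: 17.6
finger_force: 40.0
```

```bash
cat > br.py <<'E'
from h import *
import sys
s=st(); x,y,z=s['eef_pos']; plan(535.6,30.7,z,194)
im,d,p,T=grab('top'); im2,d2,p2,T2=grab('scene')
for D,pp,TT in [(d,p,T),(d2,p2,T2)]:
    c=cloud(D,pp,TT,np.ones((400,640),bool))
    c=c[(np.hypot(c[:,0]-x,c[:,1]-y)<26)&(c[:,2]<z)&(c[:,2]>30)]
    for lo in range(30,int(z),20):
        k=c[(c[:,2]>=lo)&(c[:,2]<lo+20)]
        if len(k)>2: print(lo,len(k),k.min(0).round(),k.max(0).round())
E
python3 br.py
```

```text
10.72 [435.5 246.7 232.7] [-0.387  3.114  0.004] F [ 0.5 -0.4 -0.7] w 17.6 f 40.000001192092896 q [-0.84  0.17  0.22  1.97 -0.05  1.    1.23]
yaw now -165.8 shift [ -44.1 -234.    -0.3] spin 0.2
50 8 [448. 262.  55.] [454. 268.  62.]
150 18 [427. 234. 150.] [446. 243. 170.]
170 18 [427. 235. 170.] [444. 243. 174.]
30 36 [430. 240.  30.] [454. 272.  50.]
50 71 [410. 223.  50.] [460. 270.  63.]
110 23 [417. 233. 119.] [434. 260. 129.]
130 49 [417. 231. 130.] [443. 256. 149.]
150 68 [416. 231. 150.] [445. 262. 170.]
170 17 [418. 233. 170.] [433. 251. 189.]
190 18 [426. 241. 190.] [435. 253. 210.]
210 25 [420. 238. 210.] [437. 256. 229.]
230 10 [419. 232. 230.] [429. 261. 232.]
```

Emit:
drive_tool --series '[{"xyz": [-8.8, -46.8, 0], "spin": 0}, {"xyz": [-8.8, -46.8, 0], "spin": 0}, {"xyz": [-8.8, -46.8, 0], "spin": 0}, {"xyz": [-8.8, -46.8, 0], "spin": 0}, {"xyz": [-8.9, -46.8, 0], "spin": 0}]'

```text
clock: 11.45
eef_pos: [534.0, 28.4, 229.1]
ee_rot: [0.388, -3.115, 0.0]
contact_force: [0.2, -0.5, -1.0]
gripper_width: 17.6
finger_force: 40.0
```

Emit:
drive_tool --series '[{"xyz": [0, 0, 0], "spin": 0}, {"xyz": [0, 0, 0], "spin": 0}]'

```text
clock: 11.7
eef_pos: [533.5, 30.5, 229.4]
ee_rot: [0.388, -3.115, -0.0]
contact_force: [-0.0, -0.2, -0.2]
gripper_width: 17.4
finger_force: 40.0
```

```bash
python3 br.py; python3 - <<'E'
from h import *
im,d,p,T=grab('wrist'); 
o=np.array([535.6,30.7]); ex=np.array([.9703,.2419]); ey=np.array([-.2419,.9703])
pts=[[*(o+a*ex+b*ey),z] for a,b,z in [(24,19,96),(24,-19,96),(-24,19,96),(-24,-19,96),(21,0,85),(-21,0,85),(0,0,80)]]
u=proj(p,T,pts); print(u.round(0).tolist())
for q in u: cv2.circle(im,tuple(int(i) for i in q),2,(255,0,255),-1)
x,y=u[6].astype(int); x0=max(0,x-110);y0=max(0,y-90)
cv2.imwrite('pics/w3.png',cv2.resize(im[y0:y0+180,x0:x0+220],None,fx=3,fy=3))
print(x0,y0)
E
```

```text
11.7 [533.5  30.5 229.4] [ 0.388 -3.115 -0.   ] F [-0.  -0.2 -0.2] w 17.4 f 40.00022828578949 q [-0.49  0.25  0.38  1.9  -0.11  1.01  1.75]
yaw now -165.8 shift [-2.1 -0.3 -0. ] spin 0.2
30 8 [515.  12.  40.] [557.  26.  49.]
70 91 [508.   8.  70.] [559.  53.  90.]
110 29 [514.  17. 116.] [533.  45. 130.]
130 48 [515.  17. 130.] [531.  46. 149.]
150 69 [514.  18. 151.] [545.  46. 169.]
170 17 [512.  24. 171.] [535.  37. 189.]
190 15 [525.  28. 191.] [537.  36. 208.]
210 31 [518.  21. 211.] [537.  43. 229.]
[[335.0, 223.0], [296.0, 222.0], [336.0, 173.0], [295.0, 173.0], [316.0, 216.0], [316.0, 174.0], [316.0, 195.0]]
205 104
```

View pics/w3.png

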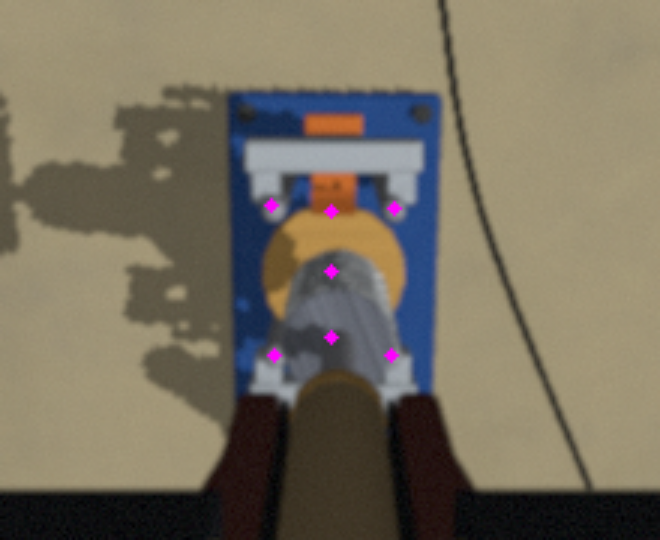

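Emit:
drive_tool --series '[{"xyz": [-2, 0, 10], "spin": 0}, {"xyz": [0, 0, 15], "spin": 0}, {"xyz": [0, 0, 20], "spin": 0}, {"xyz": [0, 0, 20], "spin": 0}, {"xyz": [0, 0, 15], "spin": 0}]'

```text
clock: 12.48
eef_pos: [536.5, 30.7, 149.6]
ee_rot: [-0.388, 3.117, 0.0]
contact_force: [1.0, 1.4, 4.5]
gripper_width: 17.4
finger_force: 40.0
```

Emit:
drive_tool --series '[{"xyz": [0, 0, 3], "spin": 0}, {"xyz": [0, 0, 2], "spin": 0}, {"xyz": [0, 0, 1], "spin": 0}, {"xyz": [0, 0, 0], "spin": 0}]'

```text
clock: 12.98
eef_pos: [536.5, 30.6, 145.0]
ee_rot: [-0.388, 3.117, 0.001]
contact_force: [-0.9, 1.4, 4.6]
gripper_width: 17.3
finger_force: 40.0
```

```bash
python3 -c "
from h import *
st()"
```

```text
12.97 [536.5  30.6 145. ] [-3.880e-01  3.117e+00  1.000e-03] F [-0.9  1.4  4.6] w 17.3 f 40.001487135887146 q [-0.46  0.36  0.36  1.98 -0.17  0.83  1.8 ]
```

Emit:
drive_tool --series '[{"xyz": [0, 0, 2], "spin": 0}, {"xyz": [0, 0, 0], "spin": 0}]'

```text
clock: 13.22
eef_pos: [536.5, 30.6, 143.2]
ee_rot: [-0.388, 3.117, 0.001]
contact_force: [-0.5, 0.7, 7.3]
gripper_width: 17.6
finger_force: 40.0
```

Emit:
drive_tool --series '[{"xyz": [0, 0, 1.5], "spin": 0}, {"xyz": [0, 0, 0], "spin": 0}]'

```text
clock: 13.48
eef_pos: [536.9, 30.6, 143.0]
ee_rot: [-0.387, 3.116, 0.002]
contact_force: [-3.4, 1.3, 17.4]
gripper_width: 18.1
finger_force: 40.0
```

Emit:
drive_tool --series '[{"xyz": [0, 0, 1], "spin": 0}, {"xyz": [0, 0, 0], "spin": 0}]'

```text
clock: 13.72
eef_pos: [537.2, 30.6, 142.9]
ee_rot: [-0.387, 3.116, 0.002]
contact_force: [-6.2, 1.3, 25.4]
gripper_width: 17.6
finger_force: 40.0
```

Emit:
drive_tool --series '[{"xyz": [0, 0, -15], "spin": 0}, {"xyz": [0, 0, -25], "spin": 0}, {"xyz": [0, 0, -25], "spin": 0}, {"xyz": [0, 0, -25], "spin": 0}, {"xyz": [0, 0, 0], "spin": 0}]'

```text
clock: 14.35
eef_pos: [537.0, 30.0, 231.2]
ee_rot: [-0.387, 3.115, -0.0]
contact_force: [-0.0, 0.1, -1.3]
gripper_width: 17.7
finger_force: 40.0
```

```bash
python3 br.py
```

```text
14.35 [537.   30.  231.2] [-0.387  3.115 -0.   ] F [-0.   0.1 -1.3] w 17.7 f 40.00006914138794 q [-0.49  0.25  0.39  1.9  -0.11  1.01  1.76]
yaw now -165.8 shift [ 1.2  1.1 -0. ] spin 0.2
30 11 [523.  17.  31.] [560.  32.  49.]
50 4 [556.  17.  52.] [558.  21.  57.]
70 93 [512.  10.  71.] [561.  54.  88.]
90 4 [557.  19.  90.] [560.  39.  93.]
110 29 [515.  18. 116.] [542.  44. 130.]
130 47 [517.  16. 130.] [536.  44. 148.]
150 72 [515.  16. 150.] [546.  46. 169.]
170 9 [529.  28. 175.] [534.  33. 190.]
190 14 [527.  27. 190.] [538.  33. 209.]
210 33 [523.  14. 210.] [535.  47. 230.]
230 3 [525.  17. 230.] [533.  30. 231.]
```

Out with the bottom at about z 117. Second stroke.

Emit:
drive_tool --series '[{"xyz": [1, 1, 15], "spin": 0}, {"xyz": [0, 0, 20], "spin": 0}, {"xyz": [0, 0, 20], "spin": 0}, {"xyz": [0, 0, 20], "spin": 0}, {"xyz": [0, 0, 10], "spin": 0}]'

```text
clock: 15.08
eef_pos: [534.3, 31.0, 143.2]
ee_rot: [0.387, -3.115, 0.001]
contact_force: [-1.0, -0.8, 4.5]
gripper_width: 17.2
finger_force: 40.0
```

Emit:
drive_tool --series '[{"xyz": [0, 0, 3], "spin": 0}, {"xyz": [0, 0, 1], "spin": 0}, {"xyz": [0, 0, 0], "spin": 0}]'

```text
clock: 15.45
eef_pos: [535.2, 31.0, 142.9]
ee_rot: [0.387, -3.117, -0.002]
contact_force: [-7.3, 0.1, 24.4]
gripper_width: 17.6
finger_force: 40.0
```

Emit:
drive_tool --series '[{"xyz": [0, 0, 1.5], "spin": 0}, {"xyz": [0, 0, 0], "spin": 0}]'

```text
clock: 15.7
eef_pos: [536.5, 31.3, 142.5]
ee_rot: [-0.387, 3.115, 0.002]
contact_force: [-6.6, -0.2, 30.3]
gripper_width: 17.3
finger_force: 40.0
```

Emit:
drive_tool --series '[{"xyz": [0, 0, -15], "spin": 0}, {"xyz": [0, 0, -25], "spin": 0}, {"xyz": [0, 0, -25], "spin": 0}, {"xyz": [0, 0, -28], "spin": 0}, {"xyz": [0, 0, 0], "spin": 0}]'

```text
clock: 16.32
eef_pos: [535.9, 31.1, 233.5]
ee_rot: [-0.387, 3.115, 0.001]
contact_force: [-0.3, 0.8, -1.6]
gripper_width: 17.6
finger_force: 40.0
```

Emit:
drive_tool --series '[{"xyz": [8.8, 46.8, 0], "spin": 0}, {"xyz": [8.8, 46.8, 0], "spin": 0}, {"xyz": [8.8, 46.8, 0], "spin": 0}, {"xyz": [8.8, 46.8, 0], "spin": 0}, {"xyz": [8.8, 46.8, 0], "spin": 0}]'

```text
clock: 16.95
eef_pos: [433.5, 247.9, 230.8]
ee_rot: [0.387, -3.115, 0.002]
contact_force: [1.0, 0.8, -0.5]
gripper_width: 17.2
finger_force: 40.0
```

Emit:
drive_tool --series '[{"xyz": [0, 0, 0], "spin": 0}, {"xyz": [0, 0, 0], "spin": 0}]'

```text
clock: 17.2
eef_pos: [434.7, 246.2, 231.3]
ee_rot: [0.387, -3.116, 0.003]
contact_force: [0.3, -0.4, -0.9]
gripper_width: 17.4
finger_force: 40.0
```

```bash
python3 - <<'E'
from h import *
st(); plan(434.4,246.3,123,194)
im,d,p,T=grab('wrist')
u=proj(p,T,[[434.4,246.3,60],[434.4,246.3,123]]); print(u.round())
for q in u: cv2.circle(im,tuple(int(i) for i in q),2,(255,0,255),-1)
x,y=u[0].astype(int); x0=max(0,x-110);y0=max(0,y-100)
cv2.imwrite('pics/w4.png',cv2.resize(im[y0:y0+180,x0:x0+220],None,fx=3,fy=3))
E
```

```text
17.2 [434.7 246.2 231.3] [ 3.870e-01 -3.116e+00  3.000e-03] F [ 0.3 -0.4 -0.9] w 17.4 f 39.99951481819153 q [-0.85  0.18  0.24  1.97 -0.05  1.    1.23]
yaw now -165.8 shift [1.000e-01 3.000e-01 1.083e+02] spin 0.2
[[318. 188.]
 [318. 203.]]
```

View pics/w4.png

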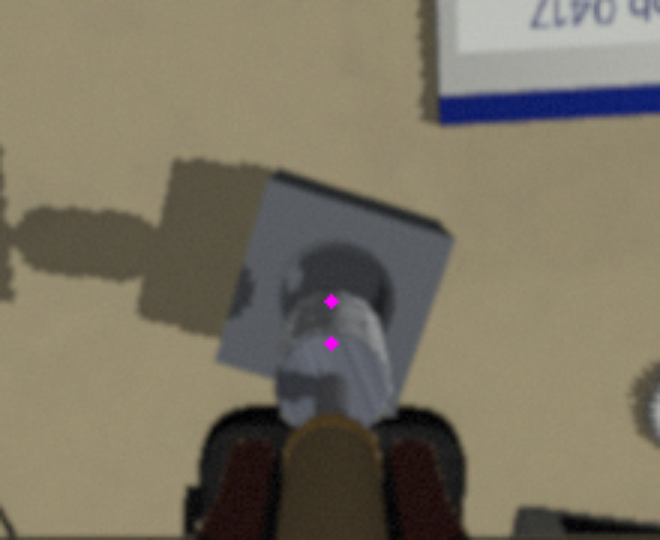

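Emit:
drive_tool --series '[{"xyz": [0, 1, 20], "spin": 0}, {"xyz": [0, 0, 25], "spin": 0}, {"xyz": [0, 0, 25], "spin": 0}, {"xyz": [0, 0, 25], "spin": 0}, {"xyz": [0, 0, 10], "spin": 0}]'

```text
clock: 17.88
eef_pos: [434.8, 246.2, 126.2]
ee_rot: [0.384, -3.116, 0.003]
contact_force: [-0.2, 0.2, -0.3]
gripper_width: 17.5
finger_force: 40.0
```

Emit:
drive_tool --series '[{"xyz": [0, 0, 3], "spin": 0}, {"xyz": [0, 0, 0], "spin": 0}]'

```text
clock: 18.12
eef_pos: [435.5, 248.1, 125.1]
ee_rot: [-0.386, 3.117, 0.001]
contact_force: [-0.4, 0.1, -0.4]
gripper_width: 17.5
finger_force: 40.0
```

Emit:
drive_tool --series '[{"xyz": [0, 0, 1.5], "spin": 0}, {"xyz": [0, 0, 0], "spin": 0}]'

```text
clock: 18.38
eef_pos: [435.2, 248.4, 123.6]
ee_rot: [-0.388, 3.117, 0.001]
contact_force: [0.0, 1.1, -1.5]
gripper_width: 17.7
finger_force: 40.0
```

Emit:
drive_tool --series '[{"xyz": [0, -1, 1.5], "spin": 0}, {"xyz": [0, 0, 0], "spin": 0}]'

```text
clock: 18.62
eef_pos: [435.2, 247.1, 121.6]
ee_rot: [0.387, -3.118, 0.0]
contact_force: [-0.2, -0.0, -0.5]
gripper_width: 17.2
finger_force: 40.0
```

Emit:
drive_tool --series '[{"xyz": [0, 0, 1.5], "spin": 0}, {"xyz": [0, 0, 0], "spin": 0}]'

```text
clock: 18.88
eef_pos: [435.5, 247.3, 120.9]
ee_rot: [-0.387, 3.117, 0.001]
contact_force: [-2.6, -1.2, 8.1]
gripper_width: 17.5
finger_force: 40.0
```

Emit:
drive_tool --series '[{"xyz": [0, 0, 1], "spin": 0}, {"xyz": [0, 0, 0], "spin": 0}]'

```text
clock: 19.12
eef_pos: [435.8, 247.4, 120.9]
ee_rot: [-0.387, 3.117, 0.001]
contact_force: [-4.1, -3.0, 18.3]
gripper_width: 17.3
finger_force: 40.0
```

Emit:
drive_tool --series '[{"xyz": [0, 0, -1.5], "spin": 0}, {"xyz": [0, 0, 0], "spin": 0}, {"xyz": [0, 0, 0], "spin": 0}]' --jaw 100

```text
clock: 19.5
eef_pos: [435.1, 247.2, 120.4]
ee_rot: [0.388, -3.117, 0.0]
contact_force: [-0.9, -0.5, -1.0]
gripper_width: 44.3
finger_force: 0.0
```

Emit:
drive_tool --series '[{"xyz": [0, 0, -20], "spin": 0}, {"xyz": [0, 0, -40], "spin": 0}, {"xyz": [0, 0, -40], "spin": 0}, {"xyz": [0, 0, -30], "spin": 0}]'

```text
clock: 20.0
eef_pos: [435.3, 247.2, 252.1]
ee_rot: [-0.387, 3.117, 0.001]
contact_force: [0.4, 1.4, 0.8]
gripper_width: 53.6
finger_force: 0.0
```

Emit:
drive_tool --series '[{"xyz": [7.2, -49.4, 0], "spin": 0}, {"xyz": [7.2, -49.4, 0], "spin": 0}, {"xyz": [7.2, -49.4, 0], "spin": 0}, {"xyz": [7.2, -49.4, 0], "spin": 0}, {"xyz": [7.2, -49.4, 0], "spin": 0}]'

```text
clock: 20.62
eef_pos: [460.6, -2.7, 250.6]
ee_rot: [-0.388, 3.117, 0.0]
contact_force: [0.0, -0.7, -0.2]
gripper_width: 53.4
finger_force: 0.0
```

Emit:
drive_tool --series '[{"xyz": [7.2, -49.4, 0], "spin": 0}, {"xyz": [7.2, -49.4, 0], "spin": 0}, {"xyz": [7.2, -49.4, 0], "spin": 0}, {"xyz": [7.2, -49.4, 0], "spin": 0}, {"xyz": [0, 0, 0], "spin": 0}]' --jaw 0

```text
clock: 21.25
eef_pos: [480.4, -203.8, 250.6]
ee_rot: [0.377, -3.118, 0.003]
contact_force: [0.4, 0.6, -0.0]
gripper_width: 87.5
finger_force: 0.0
```

```bash
cat > discs.py <<'E'
from h import *
st()
def blobs(n,ims=None):
    im,d,p,T=grab(n); hsv=cv2.cvtColor(im,cv2.COLOR_BGR2HSV)
    m=((hsv[...,0]>45)&(hsv[...,0]<80)&(hsv[...,1]>70)).astype(np.uint8)
    k,lab,stt,cen=cv2.connectedComponentsWithStats(m)
    for i in range(1,k):
        if stt[i,4]>40:
            c=cloud(d,p,T,lab==i)
            t=c[abs(c[:,2]-np.percentile(c[:,2],80))<3]
            (cc,rad)=cv2.minEnclosingCircle(t[:,:2].astype(np.float32))
            print(n,'green px',cen[i].round(),stt[i,4],'centre',np.round(cc,1),'r',round(rad,1),'z',np.percentile(c[:,2],[5,50,95]).round(1))
    return im
im=blobs('wrist'); cv2.imwrite('pics/wd.png',im)
cv2.imwrite('pics/td.png',blobs('top'))
E
python3 discs.py; python3 - <<'E'
from h import *
im,d,p,T=grab('top')
c=cloud(d,p,T,np.ones((400,640),bool)); k=c[(abs(c[:,0]-434)<40)&(abs(c[:,1]-246)<40)&(c[:,2]>100)]
for lo in (100,140,165): 
    q=k[(k[:,2]>lo)&(k[:,2]<lo+30)]; print('brush',len(q),q.mean(0).round(1) if len(q) else '',q.max(0) if len(q) else '')
E
```

```text
21.25 [ 480.4 -203.8  250.6] [ 3.770e-01 -3.118e+00  3.000e-03] F [ 0.4  0.6 -0. ] w 87.5 f 0.0 q [-0.25  0.21  0.62  1.92 -0.14  1.05  2.24]
wrist green px [268. 163.] 858 centre [ 479.4 -267.7] r 24.8 z [ 7.6  9.4 10.7]
wrist green px [260. 239.] 744 centre [ 582.4 -258.3] r 24.7 z [ 5.5  9.5 10.9]
top green px [414. 200.] 153 centre [ 581.2 -257.5] r 24.7 z [ 5.6  9.5 12.4]
top green px [418. 234.] 108 centre [ 467.3 -155.3] r 7.9 z [  6.3  10.9 369.3]
brush 16 [431.7 241.1 117.1] [438.51547288 244.19284369 129.37079818]
brush 21 [431.4 241.1 154.1] [439.16586494 245.11908284 169.73821217]
brush 49 [430.9 245.  178.2] [439.30174096 252.45342514 182.08560656]
```

View pics/wd.png

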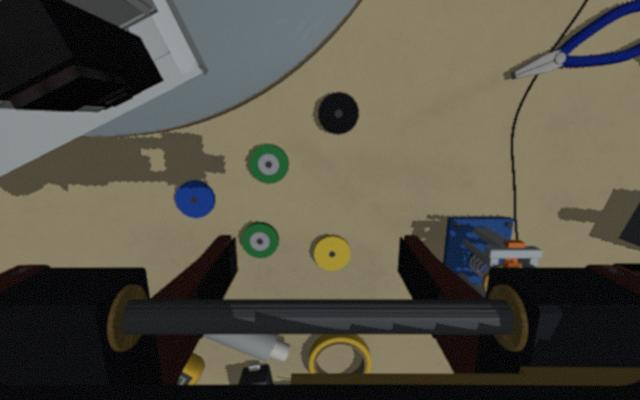

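View pics/td.png

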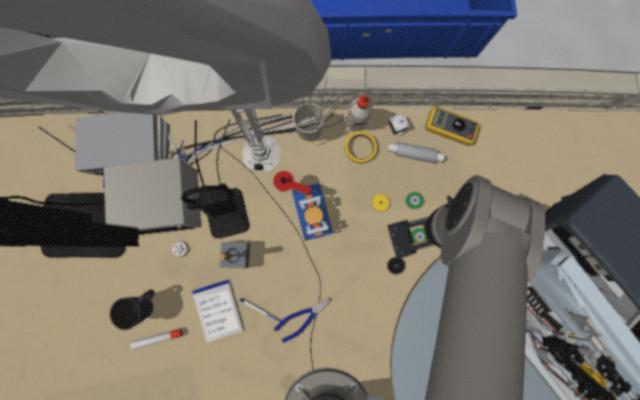

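Emit:
drive_tool --series '[{"xyz": [8.2, -30.9, 40], "spin": 0}, {"xyz": [8.2, -30.9, 40], "spin": 0}, {"xyz": [0, 0, 50], "spin": 0}, {"xyz": [0, 0, 50], "spin": 0}, {"xyz": [0, 0, 0], "spin": 0}]' --jaw 64 --newtons 40

```text
clock: 22.02
eef_pos: [478.3, -260.6, 67.8]
ee_rot: [0.39, -3.111, -0.007]
contact_force: [-0.6, 0.7, 0.7]
gripper_width: 66.0
finger_force: 0.0
```

```bash
python3 discs.py; python3 -c "
from h import *
plan(479.4,-267.7,2.5,194)"
```

```text
22.02 [ 478.3 -260.6   67.8] [ 0.39  -3.111 -0.007] F [-0.6  0.7  0.7] w 66.0 f 0.0 q [-0.01  0.52  0.51  2.02 -0.39  0.71  2.56]
wrist green px [307. 216.] 2558 centre [ 478.7 -268.1] r 24.7 z [ 8.1  9.4 10.4]
wrist green px [287. 351.] 1168 centre [ 583.4 -258.4] r 24.9 z [ 8.4  9.5 10.6]
top green px [414. 200.] 155 centre [ 580.8 -257.6] r 24.7 z [ 6.3  9.8 13. ]
top green px [425. 235.] 53 centre [ 479.7 -279.7] r 13.1 z [  6.   10.  192.1]
yaw now -165.8 shift [ 2.9 -4.2 69.1] spin 0.2
```

Emit:
drive_tool --series '[{"xyz": [2.9, -4.4, 30], "spin": 0}, {"xyz": [0, 0, 25], "spin": 0}, {"xyz": [0, 0, 8], "spin": 0}, {"xyz": [0, 0, 0], "spin": 0}, {"xyz": [0, 0, 0], "spin": 0}]'

```text
clock: 22.75
eef_pos: [479.8, -269.0, 9.1]
ee_rot: [-0.388, 3.115, -0.002]
contact_force: [-0.3, 0.3, -0.5]
gripper_width: 65.9
finger_force: 0.0
```

```bash
python3 -c "
from h import *
st();plan(479.0,-267.9,2.5,194)"
```

```text
22.75 [ 479.8 -269.     9.1] [-3.880e-01  3.115e+00 -2.000e-03] F [-0.3  0.3 -0.5] w 65.9 f 0.0 q [ 0.06  0.62  0.44  2.03 -0.46  0.59  2.64]
yaw now -165.8 shift [0.5 1.2 6.6] spin 0.2
```

Emit:
drive_tool --series '[{"xyz": [0.5, 1, 3], "spin": 0}, {"xyz": [0, 0, 3], "spin": 0}, {"xyz": [0, 0, 0], "spin": 0}]'

```text
clock: 23.12
eef_pos: [477.8, -267.6, 1.4]
ee_rot: [0.387, -3.117, -0.0]
contact_force: [0.3, -1.0, -0.8]
gripper_width: 65.9
finger_force: 0.0
```

Emit:
drive_tool --series '[{"xyz": [0, 0, 0], "spin": 0}, {"xyz": [0, 0, 0], "spin": 0}, {"xyz": [0, 0, 0], "spin": 0}]' --jaw 180

```text
clock: 23.5
eef_pos: [478.0, -267.9, 1.7]
ee_rot: [-0.387, 3.118, -0.0]
contact_force: [1.4, -0.1, -0.7]
gripper_width: 49.1
finger_force: 40.0
```

Emit:
drive_tool --series '[{"xyz": [0, 0, -20], "spin": 0}, {"xyz": [0, 0, -40], "spin": 0}, {"xyz": [0, 0, -40], "spin": 0}, {"xyz": [0, 0, -40], "spin": 0}, {"xyz": [0, 0, 0], "spin": 0}]'

```text
clock: 24.12
eef_pos: [479.8, -269.0, 145.6]
ee_rot: [-0.386, 3.111, -0.004]
contact_force: [0.4, 0.0, -1.3]
gripper_width: 48.8
finger_force: 40.0
```

```bash
python3 -c "
from h import *
st();plan(535.6,30.7,150,194)"
```

```text
24.12 [ 479.8 -269.   145.6] [-0.386  3.111 -0.004] F [ 0.4  0.  -1.3] w 48.8 f 39.9998813867569 q [-0.07  0.41  0.6   1.97 -0.3   0.85  2.51]
yaw now -165.9 shift [-127.3  277.    -4.6] spin 0.1
```

Emit:
drive_tool --series '[{"xyz": [-21.2, 46.2, 0], "spin": 0}, {"xyz": [-21.2, 46.2, 0], "spin": 0}, {"xyz": [-21.2, 46.2, 0], "spin": 0}, {"xyz": [-21.2, 46.2, 0], "spin": 0}, {"xyz": [-21.2, 46.2, 0], "spin": 0}]'

```text
clock: 24.75
eef_pos: [523.7, -16.3, 141.4]
ee_rot: [0.387, -3.117, -0.0]
contact_force: [0.6, 0.3, -0.5]
gripper_width: 48.8
finger_force: 40.0
```

Emit:
drive_tool --series '[{"xyz": [-21.2, 46, 0], "spin": 0}, {"xyz": [0, 0, 0], "spin": 0}, {"xyz": [0, 0, 0], "spin": 0}]'

```text
clock: 25.12
eef_pos: [532.8, 31.2, 141.3]
ee_rot: [0.387, -3.116, 0.001]
contact_force: [-0.4, -0.8, -1.2]
gripper_width: 48.7
finger_force: 40.0
```

```bash
cat > chk.py <<'E'
from h import *
st();plan(535.6,30.7,100,194)
im,d,p,T=grab('wrist')
o=np.array([535.6,30.7]); ex=np.array([.9703,.2419]); ey=np.array([-.2419,.9703])
pts=[[*(o+a*ex+b*ey),z] for a,b,z in [(24,19,96),(24,-19,96),(-24,19,96),(-24,-19,96),(0,0,96)]]
u=proj(p,T,pts)
for q in u: cv2.circle(im,tuple(int(i) for i in q),1,(255,0,255),-1)
x,y=u[4].astype(int); x0=max(0,x-110);y0=max(0,min(y-90,220))
cv2.imwrite('pics/chk.png',cv2.resize(im[y0:y0+180,x0:x0+220],None,fx=3,fy=3))
hsv=cv2.cvtColor(im,cv2.COLOR_BGR2HSV); m=(hsv[...,0]>45)&(hsv[...,0]<80)&(hsv[...,1]>70)
c=cloud(d,p,T,m); print('green',len(c))
if len(c)>50:
    t=c[abs(c[:,2]-np.median(c[:,2]))<6]; print(t.min(0),t.max(0),np.median(t,0),cv2.minEnclosingCircle(t[:,:2].astype(np.float32)))
E
python3 chk.py
```

```text
25.12 [532.8  31.2 141.3] [ 3.870e-01 -3.116e+00  1.000e-03] F [-0.4 -0.8 -1.2] w 48.7 f 39.99978482723236 q [-0.62  0.38  0.55  2.   -0.27  0.83  1.9 ]
yaw now -165.8 shift [-2.6 -1.2 41.3] spin 0.2
green 7259
[508.64021714   5.62924429 143.00459846] [558.31900782  57.62413291 154.853666  ] [529.92353631  30.16867083 149.04596375] ((532.8749389648438, 31.625185012817383), 26.222185134887695)
```

View pics/chk.png

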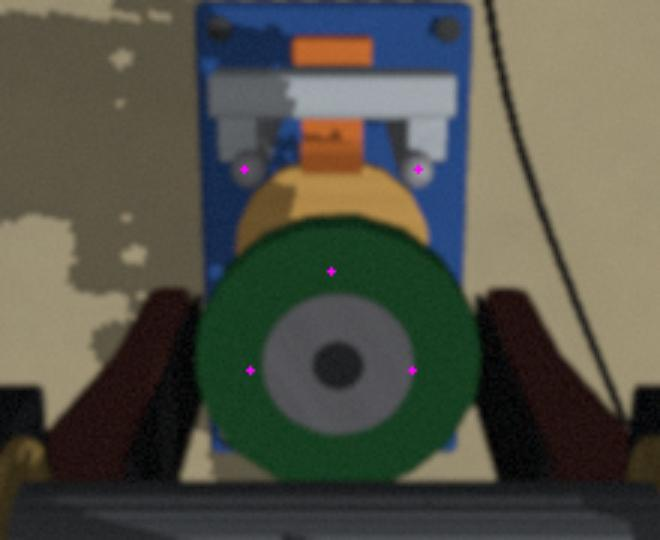

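Emit:
drive_tool --series '[{"xyz": [-2.6, -1.0, 10], "spin": 0}, {"xyz": [0, 0, 20], "spin": 0}, {"xyz": [0, 0, 11], "spin": 0}, {"xyz": [0, 0, 0], "spin": 0}, {"xyz": [0, 0, 0], "spin": 0}]'

```text
clock: 25.8
eef_pos: [536.6, 31.2, 101.0]
ee_rot: [-0.386, 3.117, -0.0]
contact_force: [-0.3, -0.1, -0.1]
gripper_width: 49.1
finger_force: 40.0
```

```bash
python3 -c "
from h import *
st();plan(535.6,30.7,90,194)"
```

```text
25.8 [536.6  31.2 101. ] [-0.386  3.117 -0.   ] F [-0.3 -0.1 -0.1] w 49.1 f 39.99984920024872 q [-0.58  0.45  0.51  2.02 -0.32  0.75  1.94]
yaw now -165.9 shift [ 1.1 -0.3 11. ] spin 0.1
```

Emit:
drive_tool --series '[{"xyz": [0.8, -0.2, 4], "spin": 0}, {"xyz": [0, 0, 4], "spin": 0}, {"xyz": [0, 0, 3], "spin": 0}, {"xyz": [0, 0, 0], "spin": 0}]'

```text
clock: 26.3
eef_pos: [535.3, 31.2, 89.4]
ee_rot: [0.388, -3.117, 0.0]
contact_force: [-0.5, -0.3, -0.6]
gripper_width: 49.1
finger_force: 40.0
```

Emit:
drive_tool --series '[{"xyz": [0, 0, 4], "spin": 0}, {"xyz": [0, 0, 4], "spin": 0}, {"xyz": [0, 0, 0], "spin": 0}]'

```text
clock: 26.68
eef_pos: [536.2, 30.9, 82.0]
ee_rot: [-0.387, 3.116, -0.0]
contact_force: [0.1, -1.1, 3.4]
gripper_width: 49.0
finger_force: 40.0
```

```bash
python3 chk.py
```

```text
26.68 [536.2  30.9  82. ] [-0.387  3.116 -0.   ] F [ 0.1 -1.1  3.4] w 49.0 f 40.005910992622375 q [-0.56  0.48  0.49  2.03 -0.34  0.71  1.96]
yaw now -165.8 shift [  0.6  -0.1 -18. ] spin 0.2
green 6349
[511.92342169   4.64033665  84.28818457] [561.0639438   56.573779    96.07746572] [533.45884562  29.91335268  90.07770046] ((536.656494140625, 31.281803131103516), 26.763927459716797)
```

Emit:
drive_tool --series '[{"xyz": [0, 0, 4], "spin": 0}, {"xyz": [0, 0, 4], "spin": 0}, {"xyz": [0, 0, 3], "spin": 0}, {"xyz": [0, 0, 0], "spin": 0}]'

```text
clock: 27.22
eef_pos: [535.4, 31.2, 70.3]
ee_rot: [0.387, -3.117, 0.0]
contact_force: [1.7, -0.9, 2.2]
gripper_width: 48.6
finger_force: 40.0
```

Emit:
drive_tool --series '[{"xyz": [0, 0, 2], "spin": 0}, {"xyz": [0, 0, 1.5], "spin": 0}, {"xyz": [0, 0, 0], "spin": 0}]'

```text
clock: 27.6
eef_pos: [535.4, 31.2, 67.0]
ee_rot: [0.387, -3.117, -0.0]
contact_force: [0.0, -0.5, 2.2]
gripper_width: 49.2
finger_force: 40.0
```

```bash
python3 chk.py
```

```text
27.6 [535.4  31.2  67. ] [ 0.387 -3.117 -0.   ] F [ 0.  -0.5  2.2] w 49.2 f 40.00057339668274 q [-0.55  0.5   0.48  2.04 -0.36  0.68  1.98]
yaw now -165.8 shift [ -0.1  -0.5 -33. ] spin 0.2
green 5786
[511.45244774   5.19975502  69.45279701] [560.81374265  57.13024553  81.17452797] [535.68254945  32.51399887  75.18571093] ((535.490966796875, 31.200773239135742), 26.107746124267578)
```

View pics/chk.png

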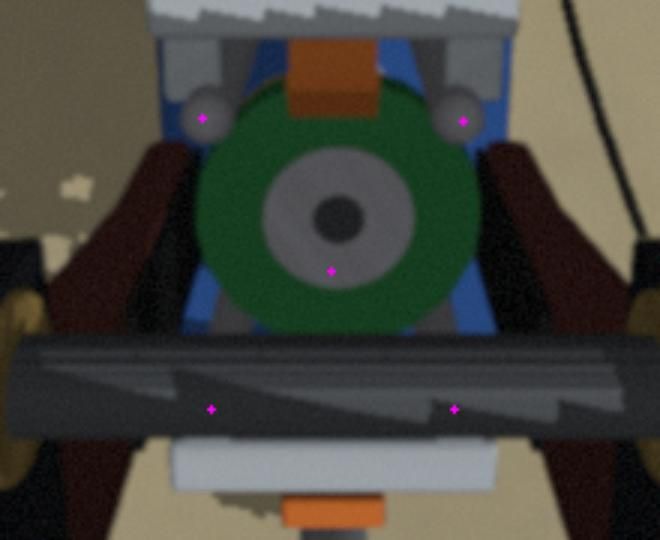

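Emit:
drive_tool --series '[{"xyz": [0, 0, 0], "spin": 0}, {"xyz": [0, 0, 0], "spin": 0}, {"xyz": [0, 0, 0], "spin": 0}]' --jaw 64

```text
clock: 28.02
eef_pos: [535.1, 31.3, 66.9]
ee_rot: [0.388, -3.117, -0.0]
contact_force: [0.7, 0.1, 1.1]
gripper_width: 65.8
finger_force: 0.0
```

Emit:
drive_tool --series '[{"xyz": [0, 0, -10], "spin": 0}, {"xyz": [0, 0, -30], "spin": 0}, {"xyz": [0, 0, -40], "spin": 0}, {"xyz": [0, 0, -20], "spin": 0}, {"xyz": [0, 0, 0], "spin": 0}]'

```text
clock: 28.65
eef_pos: [536.6, 31.3, 169.0]
ee_rot: [-0.387, 3.114, 0.001]
contact_force: [-1.7, 0.2, 0.4]
gripper_width: 65.8
finger_force: 0.0
```

```bash
python3 chk.py; python3 discs.py
```

```text
28.65 [536.6  31.3 169. ] [-3.870e-01  3.114e+00  1.000e-03] F [-1.7  0.2  0.4] w 65.8 f 0.0 q [-0.63  0.35  0.57  1.97 -0.24  0.89  1.88]
yaw now -165.8 shift [ 1.4 -0.4 69. ] spin 0.2
green 5110
[511.88448159   7.26221716  73.38559956] [559.43013733 267.22110365  85.26705428] [534.77536018  32.05992022  79.44937192] ((541.0791625976562, 137.2416534423828), 130.1866912841797)
28.7 [535.8  31.4 167.7] [-3.880e-01  3.116e+00  1.000e-03] F [-0.   0.6 -0.2] w 66.0 f 0.0 q [-0.63  0.35  0.57  1.97 -0.24  0.89  1.88]
wrist green px [ 27. 164.] 1614 centre [ 582.8 -258.2] r 25.6 z [ 3.2  9.1 10.4]
wrist green px [317. 208.] 1771 centre [536.3  31.7] r 25.0 z [78.3 79.5 80.6]
top green px [414. 200.] 149 centre [ 580.8 -257.9] r 24.7 z [ 7.2  9.9 12.7]
```

View pics/chk.png

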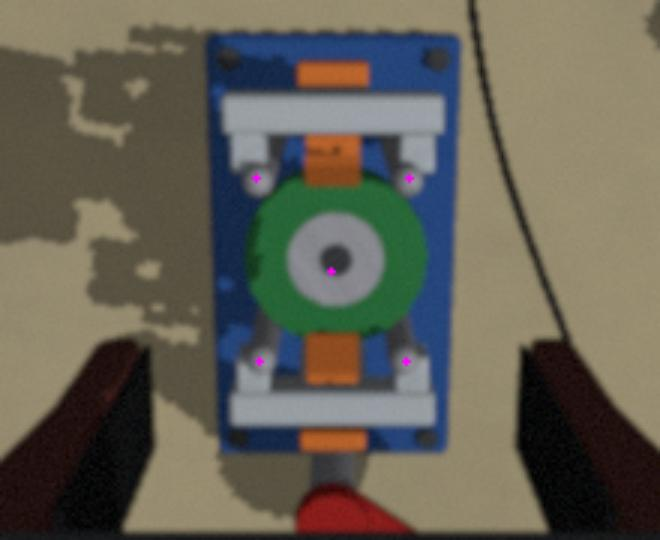

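Emit:
drive_tool --series '[{"xyz": [4.1, -48.7, 0], "spin": 0}, {"xyz": [4.1, -48.7, 0], "spin": 0}, {"xyz": [4.1, -48.7, 0], "spin": 0}, {"xyz": [4.1, -48.7, 0], "spin": 0}, {"xyz": [4.1, -48.7, 0], "spin": 0}]'

```text
clock: 29.42
eef_pos: [574.7, -211.2, 165.6]
ee_rot: [0.387, -3.115, -0.001]
contact_force: [0.9, 0.2, 0.1]
gripper_width: 65.6
finger_force: 0.0
```

Emit:
drive_tool --series '[{"xyz": [4.1, -48.7, 0], "spin": 0}, {"xyz": [0, 0, 40], "spin": 0}, {"xyz": [0, 0, 40], "spin": 0}, {"xyz": [0, 0, 20], "spin": 0}, {"xyz": [0, 0, 0], "spin": 0}]'

```text
clock: 30.05
eef_pos: [582.0, -257.6, 65.4]
ee_rot: [0.387, -3.114, -0.002]
contact_force: [0.2, 0.6, 0.3]
gripper_width: 65.6
finger_force: 0.0
```

```bash
python3 discs.py; python3 -c "
from h import *
plan(583,-258.3,2.5,194)"
```

```text
30.05 [ 582.  -257.6   65.4] [ 3.870e-01 -3.114e+00 -2.000e-03] F [0.2 0.6 0.3] w 65.6 f 0.0 q [-0.05  0.65  0.51  1.8  -0.42  0.81  2.5 ]
wrist green px [315. 219.] 2604 centre [ 582.5 -259. ] r 24.9 z [ 8.1  9.4 10.5]
top green px [313. 215.] 143 centre [535.3  31.5] r 23.7 z [77.2 79.8 82.4]
yaw now -165.8 shift [ 0.7  0.5 65.5] spin 0.2
```

Emit:
drive_tool --series '[{"xyz": [0.7, -0.2, 30], "spin": 0}, {"xyz": [0, 0, 25], "spin": 0}, {"xyz": [0, 0, 5], "spin": 0}, {"xyz": [0, 0, 0], "spin": 0}, {"xyz": [0, 0, 0], "spin": 0}]'

```text
clock: 30.78
eef_pos: [583.6, -259.0, 8.6]
ee_rot: [-0.387, 3.116, -0.002]
contact_force: [-0.1, -0.1, 1.1]
gripper_width: 66.0
finger_force: 0.0
```

```bash
python3 -c "
from h import *
st();plan(582.7,-258.8,2,194)"
```

```text
30.77 [ 583.6 -259.     8.6] [-3.870e-01  3.116e+00 -2.000e-03] F [-0.1 -0.1  1.1] w 66.0 f 0.0 q [-0.01  0.73  0.46  1.81 -0.47  0.71  2.54]
yaw now -165.8 shift [0.8 0.4 6.6] spin 0.2
```

Emit:
drive_tool --series '[{"xyz": [0.5, 0.2, 3], "spin": 0}, {"xyz": [0, 0, 3], "spin": 0}, {"xyz": [0, 0, 0], "spin": 0}]'

```text
clock: 31.15
eef_pos: [581.8, -258.3, 0.9]
ee_rot: [0.387, -3.117, -0.001]
contact_force: [0.1, 0.5, -0.2]
gripper_width: 65.9
finger_force: 0.0
```

Emit:
drive_tool --series '[{"xyz": [0, 0, 0], "spin": 0}, {"xyz": [0, 0, 0], "spin": 0}, {"xyz": [0, 0, 0], "spin": 0}]' --jaw 180

```text
clock: 31.52
eef_pos: [582.1, -258.5, 1.2]
ee_rot: [-0.387, 3.118, -0.0]
contact_force: [-0.1, -0.3, -0.4]
gripper_width: 49.4
finger_force: 40.0
```

Emit:
drive_tool --series '[{"xyz": [0, 0, -20], "spin": 0}, {"xyz": [0, 0, -40], "spin": 0}, {"xyz": [0, 0, -40], "spin": 0}, {"xyz": [0, 0, -40], "spin": 0}, {"xyz": [0, 0, 0], "spin": 0}]'

```text
clock: 32.15
eef_pos: [584.1, -259.8, 145.9]
ee_rot: [-0.386, 3.111, -0.005]
contact_force: [-0.2, -0.2, -1.3]
gripper_width: 48.9
finger_force: 40.0
```

```bash
python3 -c "
from h import *
st();plan(535.6,30.9,145,194)"
```

```text
32.15 [ 584.1 -259.8  145.9] [-0.386  3.111 -0.005] F [-0.2 -0.2 -1.3] w 48.9 f 39.99985456466675 q [-0.09  0.55  0.58  1.75 -0.36  0.94  2.45]
yaw now -165.9 shift [-24.  293.8  -0. ] spin 0.1
```

Emit:
drive_tool --series '[{"xyz": [-4, 49, 0], "spin": 0}, {"xyz": [-4, 49, 0], "spin": 0}, {"xyz": [-4, 49, 0], "spin": 0}, {"xyz": [-4, 49, 0], "spin": 0}, {"xyz": [-4, 49, 0], "spin": 0}]'

```text
clock: 32.78
eef_pos: [540.5, -14.5, 141.1]
ee_rot: [0.387, -3.117, -0.0]
contact_force: [1.2, 1.3, 0.2]
gripper_width: 49.4
finger_force: 40.0
```

Emit:
drive_tool --series '[{"xyz": [-4, 48.8, 0], "spin": 0}, {"xyz": [0, 0, 0], "spin": 0}, {"xyz": [0, 0, 0], "spin": 0}]'

```text
clock: 33.15
eef_pos: [533.1, 31.7, 141.1]
ee_rot: [0.387, -3.117, 0.001]
contact_force: [-0.5, -0.1, -0.5]
gripper_width: 49.0
finger_force: 40.0
```

```bash
python3 chk.py
```

```text
33.15 [533.1  31.7 141.1] [ 3.870e-01 -3.117e+00  1.000e-03] F [-0.5 -0.1 -0.5] w 49.0 f 39.99971866607666 q [-0.64  0.39  0.58  2.   -0.29  0.83  1.92]
yaw now -165.8 shift [-2.2 -1.6 41.1] spin 0.2
green 7187
[508.58352959   5.64037926 143.34140399] [558.10860404  58.04075298 155.26843203] [529.70995301  30.66198333 149.37508613] ((533.6926879882812, 31.840566635131836), 26.344383239746094)
```

Emit:
drive_tool --series '[{"xyz": [-2.4, -1.2, 10], "spin": 0}, {"xyz": [0, 0, 20], "spin": 0}, {"xyz": [0, 0, 11], "spin": 0}, {"xyz": [0, 0, 0], "spin": 0}, {"xyz": [0, 0, 0], "spin": 0}]'

```text
clock: 33.83
eef_pos: [536.3, 31.3, 100.4]
ee_rot: [-0.387, 3.117, -0.0]
contact_force: [0.8, -0.1, -0.2]
gripper_width: 48.8
finger_force: 40.0
```

```bash
python3 -c "
from h import *
st();plan(535.7,31.0,67,194)"
```

```text
33.83 [536.3  31.3 100.4] [-0.387  3.117 -0.   ] F [ 0.8 -0.1 -0.2] w 48.8 f 39.9998813867569 q [-0.6   0.46  0.55  2.02 -0.34  0.75  1.97]
yaw now -165.9 shift [ 0.7 -0.2 33.4] spin 0.1
```

Emit:
drive_tool --series '[{"xyz": [0.6, -0.1, 4], "spin": 0}, {"xyz": [0, 0, 4], "spin": 0}, {"xyz": [0, 0, 3], "spin": 0}, {"xyz": [0, 0, 0], "spin": 0}]'

```text
clock: 34.33
eef_pos: [535.4, 31.5, 88.9]
ee_rot: [0.388, -3.117, 0.0]
contact_force: [-0.5, -0.1, -0.1]
gripper_width: 49.1
finger_force: 40.0
```

Emit:
drive_tool --series '[{"xyz": [0, 0, 4], "spin": 0}, {"xyz": [0, 0, 4], "spin": 0}, {"xyz": [0, 0, 0], "spin": 0}]'

```text
clock: 34.7
eef_pos: [537.5, 31.6, 82.5]
ee_rot: [-0.387, 3.114, 0.0]
contact_force: [0.6, 0.2, 9.7]
gripper_width: 48.9
finger_force: 40.0
```

```bash
python3 chk.py
```

```text
34.7 [537.5  31.6  82.5] [-0.387  3.114  0.   ] F [0.6 0.2 9.7] w 48.9 f 40.00244915485382 q [-0.59  0.48  0.53  2.03 -0.36  0.71  1.99]
yaw now -165.8 shift [  2.   -0.4 -17.5] spin 0.2
green 6678
[512.45222249   5.88398866  84.90280707] [562.59399115  57.41911878  96.60240361] [533.87461566  30.58078822  90.82134914] ((536.14306640625, 31.18621063232422), 26.662548065185547)
```

Emit:
drive_tool --series '[{"xyz": [1, 0, 2], "spin": 0}, {"xyz": [0, 0, 2], "spin": 0}, {"xyz": [0, 0, 0], "spin": 0}]'

```text
clock: 35.12
eef_pos: [535.6, 31.2, 77.7]
ee_rot: [-0.387, 3.115, -0.0]
contact_force: [2.2, 0.1, 3.8]
gripper_width: 48.9
finger_force: 40.0
```

Emit:
drive_tool --series '[{"xyz": [0, 0, 3], "spin": 0}, {"xyz": [0, 0, 3], "spin": 0}, {"xyz": [0, 0, 0], "spin": 0}]'

```text
clock: 35.5
eef_pos: [534.7, 31.2, 70.8]
ee_rot: [-0.387, 3.117, -0.0]
contact_force: [3.5, -0.0, 1.4]
gripper_width: 49.2
finger_force: 40.0
```

Emit:
drive_tool --series '[{"xyz": [0, 0, 3], "spin": 0}, {"xyz": [0, 0, 2], "spin": 0}, {"xyz": [0, 0, 0], "spin": 0}]'

```text
clock: 35.88
eef_pos: [534.7, 31.2, 66.0]
ee_rot: [-0.387, 3.117, -0.0]
contact_force: [4.9, -0.2, 1.2]
gripper_width: 48.4
finger_force: 40.0
```

```bash
python3 chk.py
```

```text
35.88 [534.7  31.2  66. ] [-0.387  3.117 -0.   ] F [ 4.9 -0.2  1.2] w 48.4 f 40.00033736228943 q [-0.57  0.51  0.51  2.04 -0.38  0.68  2.  ]
yaw now -165.8 shift [ -0.8  -0.7 -34. ] spin 0.2
green 5707
[510.19369241   4.95941259  68.72554135] [559.73637315  56.74981842  80.05457906] [535.35496432  32.97209022  74.31558525] ((534.2998657226562, 31.36849021911621), 26.481645584106445)
```

Emit:
drive_tool --series '[{"xyz": [-0.8, -0.5, 0], "spin": 0}, {"xyz": [0, 0, 0], "spin": 0}]'

```text
clock: 36.17
eef_pos: [534.8, 31.2, 66.0]
ee_rot: [0.388, -3.116, -0.001]
contact_force: [1.9, 0.4, 2.8]
gripper_width: 49.0
finger_force: 40.0
```

Emit:
drive_tool --series '[{"xyz": [0, 0, 0], "spin": 0}, {"xyz": [0, 0, 0], "spin": 0}, {"xyz": [0, 0, 0], "spin": 0}]' --jaw 64

```text
clock: 36.55
eef_pos: [534.7, 30.8, 65.8]
ee_rot: [0.387, -3.116, 0.0]
contact_force: [-0.2, 0.3, -0.4]
gripper_width: 65.9
finger_force: 0.0
```

Emit:
drive_tool --series '[{"xyz": [0, 0, -10], "spin": 0}, {"xyz": [0, 0, -30], "spin": 0}, {"xyz": [0, 0, -40], "spin": 0}, {"xyz": [0, 0, -20], "spin": 0}, {"xyz": [0, 0, 0], "spin": 0}]'

```text
clock: 37.17
eef_pos: [536.4, 31.0, 167.9]
ee_rot: [-0.387, 3.114, 0.001]
contact_force: [0.0, -1.1, 1.0]
gripper_width: 65.6
finger_force: 0.0
```

```bash
python3 chk.py; python3 discs.py; python3 mag.py
```

```text
37.17 [536.4  31.  167.9] [-3.870e-01  3.114e+00  1.000e-03] F [ 0.  -1.1  1. ] w 65.6 f 0.0 q [-0.66  0.35  0.61  1.97 -0.26  0.89  1.9 ]
yaw now -165.8 shift [ 1.2 -0.2 67.9] spin 0.2
green 3512
[510.72336444   7.18663168  74.49458167] [558.68431874 266.09426884  85.60807976] [534.73997547  32.55538695  79.49496039] ((541.21630859375, 136.6404571533203), 129.64376831054688)
37.23 [535.6  31.1 166.7] [-3.880e-01  3.116e+00  1.000e-03] F [ 0.6 -0.   0. ] w 65.7 f 0.0 q [-0.66  0.36  0.61  1.98 -0.26  0.89  1.9 ]
wrist green px [317. 209.] 1795 centre [535.2  31.7] r 24.7 z [78.3 79.5 80.6]
base ((553.8141479492188, 34.91899108886719), (147.2100372314453, 81.41539764404297), 14.057048797607422) z 11.452620476449965
high pts 507 [622.4 106.3 121.1] [617.2 100.9 108. ] [631.5 114.6 128.3]
knob top 266 [623.8 107.2 126.2]
cover 1568 [625.4  95.7 101.9] (618.6614379882812, 83.75947570800781) 51.02314376831055
cover rect ((623.1668090820312, 82.40380859375), (100.84307098388672, 42.286460876464844), 72.85039520263672)
stand ((434.3666687011719, 245.80572509765625), (70.76181030273438, 68.44953155517578), 86.24835205078125) 59.14535245900146
```

View pics/chk.png

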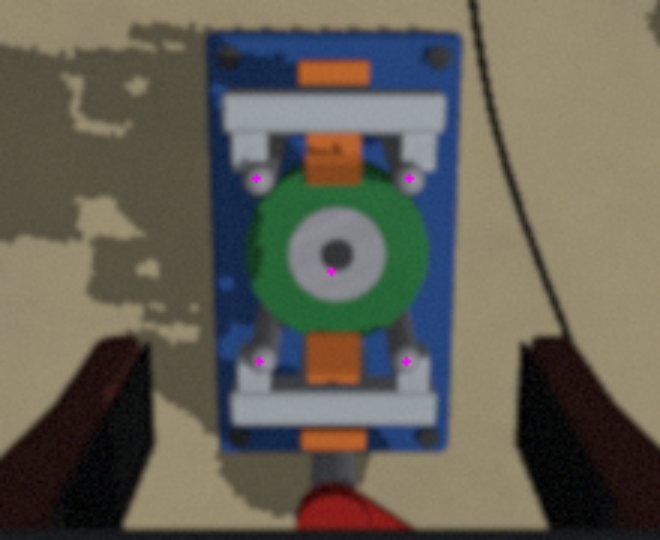

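Emit:
drive_tool --series '[{"xyz": [-52, 26.2, 0], "spin": 0}, {"xyz": [-52, 26.2, 0], "spin": 0}, {"xyz": [0, 0, 0], "spin": -8}, {"xyz": [0, 0, 0], "spin": -8}, {"xyz": [0, 0, 0], "spin": 0}]' --jaw 139 --newtons 8

```text
clock: 38.0
eef_pos: [622.8, 106.9, 164.9]
ee_rot: [0.815, -3.032, -0.0]
contact_force: [-0.4, 0.0, 0.4]
gripper_width: 40.2
finger_force: 0.0
```

```bash
python3 - <<'E'
from h import *
st(); plan(623.8,107.2,111,210)
im,d,p,T=grab('scene'); hsv=cv2.cvtColor(im,cv2.COLOR_BGR2HSV)
m=((hsv[...,0]>45)&(hsv[...,0]<80)&(hsv[...,1]>60)).astype(np.uint8)
k,lab,s,c=cv2.connectedComponentsWithStats(m)
for i in range(1,k):
    if s[i,4]>12:
        q=cloud(d,p,T,lab==i); print(c[i].round(),s[i,4],np.median(q,0).round())
E
```

```text
38.0 [622.8 106.9 164.9] [ 0.815 -3.032 -0.   ] F [-0.4  0.   0.4] w 40.2 f 0.0 q [-0.63  0.5   0.5   1.74 -0.28  0.97  2.07]
yaw now -149.9 shift [-1.1 -0.3 53.9] spin 0.1
[313. 204.] 14 [534.  48.  79.]
```

Emit:
drive_tool --series '[{"xyz": [-0.5, 0, 25], "spin": 0}, {"xyz": [0, 0, 20], "spin": 0}, {"xyz": [0, 0, 9], "spin": 0}, {"xyz": [0, 0, 0], "spin": 0}]'

```text
clock: 38.55
eef_pos: [623.4, 107.3, 111.4]
ee_rot: [0.816, -3.032, 0.0]
contact_force: [-0.4, -0.6, 0.9]
gripper_width: 40.1
finger_force: 0.0
```

Emit:
drive_tool --series '[{"xyz": [0, 0, 0], "spin": 0}, {"xyz": [0, 0, 0], "spin": 0}, {"xyz": [0, 0, 0], "spin": 0}]' --jaw 230

```text
clock: 38.92
eef_pos: [624.1, 107.5, 112.7]
ee_rot: [-0.817, 3.032, 0.0]
contact_force: [0.4, -0.5, 0.9]
gripper_width: 13.6
finger_force: 8.5
```

```bash
python3 - <<'E'
from h import *
s=st(); M=R.from_rotvec(s['ee_rot']).as_matrix(); pv=np.array([599.6,46.9]); k=s['eef_pos'][:2]; r=k-pv; print(np.hypot(*r),194-np.degrees(np.arctan2(r[1],r[0])))
off=k-(pv+66*np.array([np.cos(np.radians(194-126)),np.sin(np.radians(194-126))])); print('off',off)
prev=pv+66*np.array([np.cos(np.radians(68)),np.sin(np.radians(68))])
for th in list(range(114,-1,-12))[:-1]+[0,-1]:
    a=np.radians(194-th); w=pv+66*np.array([np.cos(a),np.sin(a)]); print(th,(M.T@np.r_[w-prev,0]).round(1)); prev=w
E
```

```text
38.92 [624.1 107.5 112.7] [-0.817  3.032  0.   ] F [ 0.4 -0.5  0.9] w 13.6 f 8.527148365974426 q [-0.61  0.57  0.47  1.78 -0.32  0.87  2.1 ]
65.41389193210728 126.01273862873673
off [-0.20607602 -0.54887954]
114 [ 9.6 10.  -0. ]
102 [11.4  7.7 -0. ]
90 [12.8  5.2 -0. ]
78 [13.6  2.4 -0. ]
66 [13.8 -0.4 -0. ]
54 [13.4 -3.3 -0. ]
42 [12.4 -6.  -0. ]
30 [10.9 -8.5 -0. ]
18 [  8.9 -10.5  -0. ]
0 [  8.8 -18.7  -0. ]
-1 [ 0.3 -1.1 -0. ]
```

Emit:
drive_tool --series '[{"xyz": [9.6, 10, 0], "spin": 0}, {"xyz": [11.4, 7.7, 0], "spin": 0}, {"xyz": [12.8, 5.2, 0], "spin": 0}, {"xyz": [13.6, 2.4, 0], "spin": 0}, {"xyz": [13.8, -0.4, 0], "spin": 0}]'

```text
clock: 39.55
eef_pos: [558.1, 97.8, 112.6]
ee_rot: [-0.817, 3.032, -0.0]
contact_force: [5.0, -3.2, 2.2]
gripper_width: 13.4
finger_force: 8.0
```

Emit:
drive_tool --series '[{"xyz": [13.4, -3.3, 0], "spin": 0}, {"xyz": [12.4, -6, 0], "spin": 0}, {"xyz": [10.9, -8.5, 0], "spin": 0}, {"xyz": [8.9, -10.5, 0], "spin": 0}, {"xyz": [5.4, -9.2, 0], "spin": 0}]'

```text
clock: 40.17
eef_pos: [530.8, 40.0, 111.8]
ee_rot: [0.817, -3.03, -0.004]
contact_force: [-1.8, 1.4, 6.5]
gripper_width: 13.6
finger_force: 8.0
```

Emit:
drive_tool --series '[{"xyz": [3.4, -9.5, 0], "spin": 0}, {"xyz": [0.3, -1.1, 0], "spin": 0}, {"xyz": [0, 0, 0], "spin": 0}, {"xyz": [0, 0, 0], "spin": 0}]'

```text
clock: 40.67
eef_pos: [532.6, 28.6, 111.5]
ee_rot: [0.815, -3.029, -0.003]
contact_force: [-2.7, 1.3, 6.6]
gripper_width: 13.7
finger_force: 8.0
```

```bash
python3 -c "
from h import *
s=st(); r=s['eef_pos'][:2]-np.array([599.6,46.9]); print(np.hypot(*r),(194-np.degrees(np.arctan2(r[1],r[0])))%360)"
```

```text
40.67 [532.6  28.6 111.5] [ 8.150e-01 -3.029e+00 -3.000e-03] F [-2.7  1.3  6.6] w 13.7 f 8.00437331199646 q [-0.56  0.42  0.49  2.02 -0.28  0.77  2.2 ]
69.51433609796464 358.69726144414017
```

Emit:
drive_tool --series '[{"xyz": [1, -2.5, 0], "spin": 0}, {"xyz": [0, 0, 0], "spin": 0}]'

```text
clock: 40.92
eef_pos: [532.5, 28.4, 111.5]
ee_rot: [0.818, -3.028, -0.007]
contact_force: [-3.9, 5.5, 8.6]
gripper_width: 13.7
finger_force: 8.0
```

Emit:
drive_tool --series '[{"xyz": [0, 0, 0], "spin": 0}, {"xyz": [0, 0, 0], "spin": 0}, {"xyz": [0, 0, -30], "spin": 0}, {"xyz": [0, 0, -50], "spin": 0}, {"xyz": [0, 0, -50], "spin": 0}]' --jaw 100

```text
clock: 41.55
eef_pos: [534.7, 25.8, 242.8]
ee_rot: [0.816, -3.031, 0.001]
contact_force: [1.2, 0.2, 0.9]
gripper_width: 53.1
finger_force: 0.0
```

Emit:
drive_tool --series '[{"xyz": [30, 0, 0], "spin": 0}, {"xyz": [0, 0, 0], "spin": 0}, {"xyz": [0, 0, 0], "spin": 0}]'

```text
clock: 41.92
eef_pos: [509.6, 11.6, 241.7]
ee_rot: [0.817, -3.033, -0.0]
contact_force: [-0.8, -0.8, 0.1]
gripper_width: 53.5
finger_force: 0.0
```

```bash
python3 mag.py; cat > fin.py <<'E'
from h import *
st()
im,d,p,T=grab('wrist'); cv2.imwrite('pics/fin.png',im)
P=np.load('mag.npz')['P']; k=np.median(P[P[:,2]>123],0)
r=k[:2]-np.array([599.6,46.8]); print(k.round(1),np.hypot(*r),194-np.degrees(np.arctan2(r[1],r[0]))%360)
E
python3 fin.py
```

```text
base ((553.292724609375, 34.60124206542969), (146.76336669921875, 81.19869995117188), 14.036149024963379) z 11.45155150543718
high pts 249 [535.   30.  123.2] [529.8  24.1 108.1] [542.9  37.7 128.1]
knob top 180 [536.   30.5 126.3]
cover 2779 [548.8  33.1 101.9] (559.287353515625, 35.84309387207031) 50.9367561340332
cover rect ((555.734130859375, 41.40887451171875), (98.53948211669922, 53.66567611694336), 30.143722534179688)
brush 100 642 [433.6 239.7 123.3] [424.1 236.1 102.7] [442.5 248.6 139.9]
brush 140 302 [430.2 239.6 149.6] [424.3 236.1 140.1] [441.5 244.8 166.9]
brush 168 27 [424.8 243.5 173.5] [424.1 241.4 168.1] [425.4 246.3 179.3]
stand ((434.8588562011719, 245.7976531982422), (70.07081604003906, 68.06920623779297), 86.66922760009766) 59.308719492374564
41.98 [509.8  11.8 241.6] [ 0.818 -3.032  0.   ] F [ 0.3 -0.  -0.1] w 53.6 f 0.0 q [-0.65  0.2   0.58  1.95 -0.13  1.03  2.09]
[536.   30.5 126.3] 65.70837302631021 -0.402793780838806
```

View pics/fin.png

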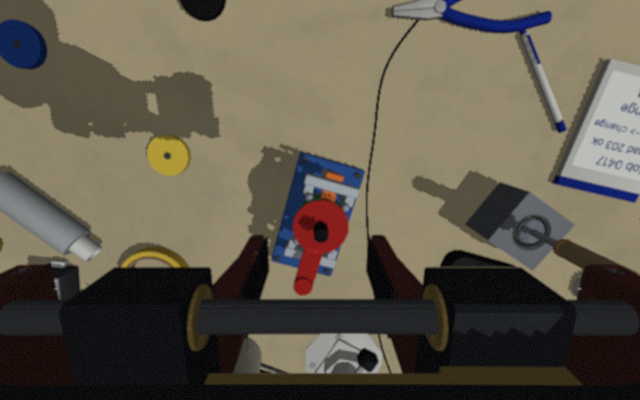

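The picture shows the cover shut, with its knob at (320,232) over the well axis. The brush stands upright in its stand at (530,230), and no green disc is left on the bench.

```bash
python3 -c "
from workcell import hand_in
print(hand_in())"
```

```text
the job is handed in; nothing more can be done
None
```

I handed the job in at about 42 s on the robot's clock. The brush went to the bottom of the well and fully out twice and stands back in its stand; both green discs on the bench are under the catches, the cover is shut, and I never touched the tape roll, gear or ribbon roll.

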